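# Unload the slide dryer

## Robot

A 7-joint arm with a two-finger parallel gripper is mounted at the origin on a cart in front of the work surface, level with it; the furniture and walls round the work are solid. World frame = base frame: x ahead of the robot, y to its left, z up, the work surface at z = 0. Lengths are in m, angles in rad, forces in N, time in s.
With the tool pointing down it reaches from about 0.4 to 0.85 m from the base axis. Payload 10.4 kg.
Tool frame: the origin (TCP) lies between the finger pads; the fingertips stand 17 mm ahead of it and the grasp point (between the pads) lies 2 mm behind it; z points along the fingers, y is the direction in which the jaws open and shut (so a half turn about z gives the same grasp; the last joint's range is limited). The gripper opens to 85 mm and grips with 20 to 120 N. Pads are 22 mm wide; open, the fingers measure 114 mm over their backs; the gripper's body (76 mm by 85 mm) begins 54 mm behind the grasp point. The pads swing forward as they close: fully open they stand 13 mm farther back than shut.
Start: joints at [1.094, 0.332, -0.065, 1.46, 0.022, 1.35, -0.088], TCP at [0.274, -0.562, 0.248] pointing down, gripper open.
Joint ranges: [-2.6, 2.6], [-0.5, 2.12], [-1.47, 1.34], [0.16, 2.42], [-1.27, 4.41], [0.06, 2.06], [-2.6, 2.6]. Speed limits (rad/s): [2.22, 2.22, 2.79, 2.79, 3.14, 3.14, 3.14].

## Interface

Orientations are given as a unit quaternion [x, y, z, w].
In Python, from workcell import manip gives the robot as it stands.
- The arm moves only by the tool jog_arm, never from a script. Its argument "steps" is one flat list of numbers, 5 for each row, row after row: the finger opening in m, from 0 to 0.0854, then the shift along the tool's x, y, z in m, then the turn about the tool's z in rad. In form: [gripper, x, y, z, twist, gripper, x, y, z, twist, ...]. A call has exactly 10 rows; each row is the pose to reach, as a shift and turn from the pose commanded when the call began, along the tool's axes at that moment; what a row does not reach only later rows make up. A row lasts 1/10 s, in which the tool goes at most 50 mm and 8.59 degrees, less where a joint would pass 70% of its speed; a pose out of reach is approached as far as the arm can. A call with a gripper value outside its range is refused whole. The fingers move at their own pace and stop on an object; "grip_force" is the grip in N (left out, the last holds). Time passes only in rows, so rows that repeat a pose let the fingers close, or fill a call up. It gives the time, the measured TCP pose, the force and the opening at its end, in the units of the state.
- manip.get_obs(): the state, without advancing time (a new reading comes with each control period).
- manip.camera(name): name is "scene" or "top" or "wrist"; returns (picture, depth): 400x640x3 uint8, red, green, blue; 400x640 float32, m along the optical axis (not along the pixel's ray), 0 where there is no reading.
- manip.calibration(name): a dict with "mtx" (3x3 intrinsics, pixels), "world_to_cam" (4x4, takes a point from world to camera coordinates). Camera axes: x right, y down, z forward; pixel columns grow to the right and rows downward; lengths in m; the calibration is good to about 2 mm. A picture is of the moment at which its call begins: read the wrist's pose just before it. calibration takes no time and is no camera call; for the wrist camera it gives the pose at the moment of the call.
- manip.hand_in(): hands the job in, once; it reports no verdict.
The state is a dict: "clock": time; "joint_pos": joint angles; "joint_velocities": joint speeds; "tau": joint torques, N m; "position": TCP position; "ee_rot": TCP orientation; "ft_force": force on the tool from outside, world axes, zero at the start; "torque": the same for the moment, N m; "grip_width": opening from 0.0 (shut) to 1.0 (fully open).
Only numpy, scipy, OpenCV 4.12 (cv2) and the standard library are available. Lean on these libraries where they do the work, as an engineer would, in place of code of your own. Each camera call takes 0.05 s, during which the arm holds its last target.

## Task

Stop the slide dryer by pushing the red roller arm of its stop switch sideways to the left (as the robot sees it) until it trips (about 30 degrees over) while the lid is still shut, and let it spring back. Then lift the dryer's lid by its bar, right over until it rests on its stop, take the slide box off the sloping bed inside, and lay it flat, right way up, in the free half of the dark steel tray next to the petri dish. Leave the lid open and do not shift or knock over the petri dish, the brown bottle or the beaker.

Things in the scene. Friction and masses are not known exactly. Their poses are not given: they have to be found in the camera images.
- dryer: white sloping desk-shaped case, fixed, 140 mm deep (x) by 150 wide (y), 60 mm high in front, 141 at the rear, walls 6 mm. Origin: centre of its underside; x from low front to high rear, z up. Inside, a bed slopes at 30 degrees, rising to +x, 44 mm under the shut lid (square to it). Two pins 6 mm thick, 13 mm high at y = +-32 mm on the bed hold up the slide box; else the bed is bare.
- lid (a joint): lid angle in rad: 0 shut (blue plate 165 x 154 x 5 mm, 0.25 kg, sloping down 30 degrees to the robot's side); grows as it opens; 2.09 is upright; 2.3 is its stop, 12 degrees past upright, where it rests by its own weight. Loose hinge: short of upright it falls shut when let go.
- lid_hinge (a point): a fixed point on the lid's hinge line (middle), at the rear top edge of the dryer: dryer frame x +70 mm, z 141 mm. The hinge line runs along the dryer's y. Overhead, a wall shelf's front edge runs across at world x = 0.78 m, 0.60 m high: keep wrist and forearm on the robot's side of it.
- lid_bar (a point): middle of the lid's handle, a round steel bar 10 mm thick, 82 mm free length along the dryer's y, held by a slanting post at each end; seen from the hinge line it lies 175 mm out along the lid (10 mm beyond the lid's free edge) and 35 mm outward from the plane of the lid through the hinge line (178 mm in all). Moves with the lid.
- slide_box_center (a point): centre of the green and white slide box, a loose closed box 34 mm (its x) by 84 mm (its y) by 29 mm (its z), 0.13 kg. At the start it lies in the dryer on the sloping bed: its y runs along the dryer's y, its z is square to the bed (30 degrees from vertical, leaning to the robot), its x runs up the slope. Grip it across its 34 mm x sides.
- stop_switch: stop switch fixed to the bench: base plate 75 x 75 x 8 mm and grey housing up to 78 mm high, pivot of the arm at 66 mm height on its -x face. Origin: centre of the underside; the arm swings over to the switch's own +y side; z up.
- roller_arm (a joint): angle of the switch's arm in rad: 0 upright (at rest), grows as the roller is pushed towards the switch's +y; trips at 0.5; hard stop at 0.9; a light spring (under 3 N at the roller) returns it.
- roller (a point): centre of the red roller, 20 mm in diameter and 12 mm long (along the switch's x), at the top of the arm 70 mm from its pivot; 136 mm high and x -24 mm in the switch's frame at rest.
- tray: shallow dark steel tray fixed to the bench, outside 108 mm (x) by 144 mm (y), rim 10 mm high, walls and floor about 2 mm. Origin: centre of its underside. The petri dish lies in the half at -y; the half at +y is free.
- petri: petri dish, 58 mm across, 15 mm high, loose in the tray; origin: centre of its underside. To be left alone.
- brown_bottle: brown bottle with black cap, 66 mm across, 135 mm high, standing loose behind the switch; origin: centre of its underside. To be left alone.
- beaker: plastic beaker, 65 mm across, 76 mm high, standing loose in front of the switch; origin: centre of its underside. To be left alone.
Things that resemble listed ones, but are neither listed nor needed, are in the scene too. What is shaped like the petri but green or turquoise is not meant.

How it is judged:
On the way, in this order (a step that is already met when the one before it is completed fails the run):
1. with the lid shut, the switch's arm is pushed over until it trips (value of joint roller_arm above 0.5 rad and value of joint lid below 0.1 rad), for 0.05 s.
2. the lid rests on its stop, the slide box still inside (value of joint lid above 2.2 rad and distance of slide_box_center from where it was at the start of the episode below 0.03 m), for 0.3 s.
3. the slide box lies flat in the tray (x of slide_box_center in the frame of tray between -0.055 and 0.055 m and y of slide_box_center in the frame of tray between -0.075 and 0.075 m and z of slide_box_center in the frame of tray between 0.01 and 0.021 m and angle between slide_box_center's own z axis and vertical below 0.1 rad), for 0.2 s.
At the end, for the whole second after the job is handed in: The slide box lies flat and right way up (within 6 degrees) on the floor of the tray, released and at rest; the lid rests on its stop (over 2.2 rad); the switch's arm has sprung back (under 0.15 rad) (all of step 3 and value of joint lid above 2.2 rad and value of joint roller_arm below 0.15 rad and linear speed of slide_box below 0.02 m/s); the robot touches nothing.
It fails at once if the brown bottle is shifted more than 20 mm or tipped more than 17 degrees (distance of brown_bottle from where it was at the start of the episode above 0.02 m or angle between brown_bottle's own z axis and vertical above 0.3 rad).
It fails at once if the beaker is shifted more than 20 mm or tipped more than 17 degrees (distance of beaker from where it was at the start of the episode above 0.02 m or angle between beaker's own z axis and vertical above 0.3 rad).
It fails at once if the petri dish is shifted more than 20 mm or tipped more than 17 degrees (distance of petri from where it was at the start of the episode above 0.02 m or angle between petri's own z axis and vertical above 0.3 rad).
It also fails if it takes over 72 s, if anything falls off the work surface, if the arm or the gripper's body presses on something with over 40 N, if the wrist force passes 120 N, or if a joint passes its speed limit or range.

## Working session

There is one attempt and no reset: what is moved stays moved. The work goes in short steps, Python scripts to look and compute and a tool call to move; the robot and the scene stay as the last step left them, time stands still between calls to the robot, and variables do not carry over. Pictures are saved under pics/ and viewed, and the job is handed in when it is done.

Besides the shell and the picture viewer there is one more tool, called after "Emit:" as a command line: name --argument value ..., lists and objects as JSON in quotes. jog_arm: Moves the arm, as the interface text tells. Its arguments: {"type":"object","properties":{"steps":{"type":"array"},"grip_force":{"type":"number"}},"required":["steps"]}

```bash
ls; mkdir -p pics; python3 - <<'E'
from workcell import manip
import cv2, numpy as np
print(manip.get_obs())
for n in ["scene","top"]:
    p,d=manip.camera(n); cv2.imwrite(f"pics/{n}0.png",cv2.cvtColor(p,cv2.COLOR_RGB2BGR)); np.savez(f"{n}0.npz",p=p,d=d,**manip.calibration(n)); c=manip.calibration(n); print(n,c)
E
```

```text
pics
{'clock': 0.0, 'joint_pos': array([ 1.09442348,  0.33286592, -0.06465973,  1.46093776,  0.02159051,
        1.34989203, -0.08849383]), 'joint_velocities': array([ 0.00054581,  0.00105244,  0.0007521 ,  0.00022593, -0.00059143,
       -0.00036781, -0.00012424]), 'tau': array([-1.13356782e-03, -6.25460958e+01,  4.88118944e-02, -3.91616714e+01,
        1.61830854e-02,  9.83126083e-03,  2.47636130e-06]), 'position': array([ 0.27380027, -0.5614488 ,  0.24752123]), 'ee_rot': array([ 9.74372729e-01,  2.24938412e-01, -1.91844389e-04, -6.77492438e-04]), 'ft_force': array([ 0.05204199,  0.20609064, -0.04723595]), 'torque': array([ 0.0085235 ,  0.00048757, -0.01268762]), 'grip_width': 0.9980244727550714}
scene {'mtx': array([[492.46872149,   0.        , 327.93658343],
       [  0.        , 492.46872149, 201.1639881 ],
       [  0.        ,   0.        ,   1.        ]]), 'world_to_cam': array([[-0.73402567, -0.67893504, -0.0159227 ,  0.35863479],
       [-0.33904011,  0.38666446, -0.85763769,  0.31306953],
       [ 0.58843702, -0.62412964, -0.51400785,  0.97611381],
       [ 0.        ,  0.        ,  0.        ,  1.        ]])}
top {'mtx': array([[472.67329396,   0.        , 319.82404749],
       [  0.        , 472.67329396, 197.19747812],
       [  0.        ,   0.        ,   1.        ]]), 'world_to_cam': array([[ 0.02693132, -0.99962435, -0.0050854 , -0.10219975],
       [-0.99586704, -0.02638798, -0.08690516,  0.54233301],
       [ 0.08673832,  0.00740485, -0.99620361,  1.25130713],
       [ 0.        ,  0.        ,  0.        ,  1.        ]])}
```

View pics/scene0.png

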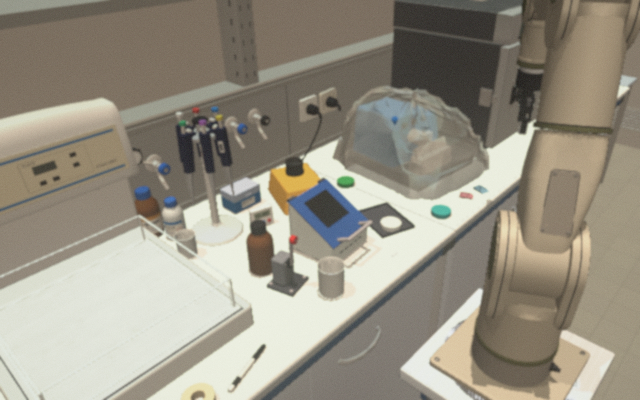

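View pics/top0.png

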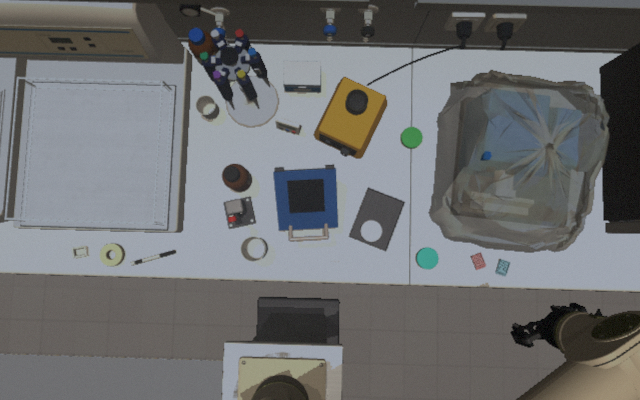

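```bash
python3 - <<'E'
import cv2, numpy as np
p=cv2.imread("pics/top0.png")[140:280,200:440]; cv2.imwrite("pics/topc.png",cv2.resize(p,None,fx=3.3,fy=3.3,interpolation=cv2.INTER_CUBIC))
p=cv2.imread("pics/scene0.png")[160:310,230:430]; cv2.imwrite("pics/scenec.png",cv2.resize(p,None,fx=4,fy=4,interpolation=cv2.INTER_CUBIC))
E
```

```text
(no output)
```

View pics/topc.png

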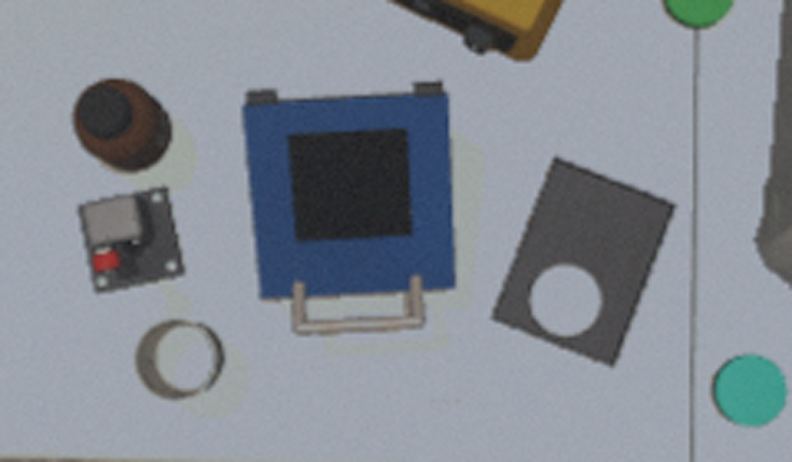

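View pics/scenec.png

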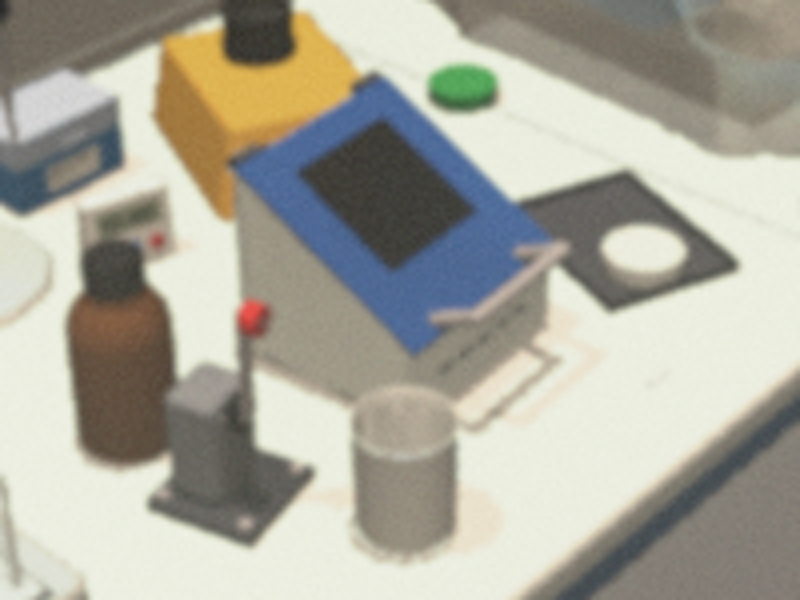

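```bash
cat > h.py <<'E'
import numpy as np, cv2
def load(n):
    z=np.load(n); return z['p'],z['d'],z['mtx'],z['world_to_cam']
def ray(u,v,K,T):
    R,t=T[:3,:3],T[:3,3]; o=-R.T@t; d=R.T@np.linalg.solve(K,[u,v,1.]); return o,d
def onz(u,v,z,K,T):
    o,d=ray(u,v,K,T); return o+d*(z-o[2])/d[2]
def dep(u,v,D,K,T):
    o,d=ray(u,v,K,T); return o+d*D
def tri(r1,r2):
    (o1,d1),(o2,d2)=r1,r2; s=np.linalg.lstsq(np.c_[d1,-d2],o2-o1,rcond=None)[0]
    a,b=o1+s[0]*d1,o2+s[1]*d2; return (a+b)/2,np.linalg.norm(a-b)
def proj(P,K,T):
    q=T[:3,:3]@np.asarray(P)+T[:3,3]; q=K@q; return q[:2]/q[2]
def comp(m,seed):
    n,l,s,c=cv2.connectedComponentsWithStats(m.astype(np.uint8))
    k=l[seed[1],seed[0]]
    if k==0:
        k=min(range(1,n),key=lambda i:np.hypot(*(c[i]-seed)))
    return (l==k),c[k],s[k]
E
python3 - <<'E'
from h import *
np.set_printoptions(precision=4,suppress=True)
p,D,K,T=load('top0.npz'); ps,Ds,Ks,Ts=load('scene0.npz')
def hsv(p): return [x.astype(int) for x in cv2.split(cv2.cvtColor(p,cv2.COLOR_RGB2HSV))]
h,s,v=hsv(p); hs,ss,vs=hsv(ps)
red=((h<8)|(h>172))&(s>130)&(v>80); m,c,st=comp(red,(232,219)); print('red top',c,st)
reds=((hs<8)|(hs>172))&(ss>130)&(vs>80); m2,c2,st2=comp(reds,(294,239)); print('red sc',c2,st2)
print('roller',tri(ray(*c,K,T),ray(*c2,Ks,Ts)), onz(*c,.142,K,T))
# lid corners
blue=(h>100)&(h<125)&(s>110)
m,c,st=comp(blue,(285,220)); print('blue',c,st)
cn,_=cv2.findContours(m.astype(np.uint8),0,2); q=max(cn,key=cv2.contourArea); r=cv2.minAreaRect(q); print(r); print(cv2.boxPoints(r))
ap=cv2.approxPolyDP(cv2.convexHull(q),4,True)[:,0]; 
for a in ap: print('lid',a,dep(*a,D[a[1],a[0]],K,T))
# tray
tr=(v<95)&(s<60); 
m,c,st=comp(tr,(385,200)); print('tray',c,st)
cn,_=cv2.findContours(m.astype(np.uint8),0,2); q=max(cn,key=cv2.contourArea); r=cv2.minAreaRect(q); 
for a in cv2.boxPoints(r): print('tray',a,onz(*a,.010,K,T))
b=[onz(*a,.010,K,T) for a in cv2.boxPoints(r)]
print([np.linalg.norm(b[i]-b[i-1]) for i in range(4)],np.mean(b,0))
# dish
k=((v>150)&(s<60)).astype(np.uint8); k[:, :350]=0;k[:,392:]=0;k[:217]=0;k[:,388:]=0
m,c,st=comp(k,(371,231)); print('dish',c,st,onz(*c,.015,K,T),D[231,371],dep(371,231,D[231,371],K,T))
for n,(a,b_) in dict(bottlecap=(231,172),roller=(231,218),bar=(310,238),barL=(292,237),barR=(326,236),hingeL=(279,169),hingeR=(330,167),beakerrim=(243,247),bench=(300,262),lidmid=(306,195)).items():
    w=D[b_-1:b_+2,a-1:a+2]; print(n,dep(a,b_,np.median(w),K,T))
E
```

```text
red top [231.6857 218.5714] [228 216   8   6  35]
red sc [292.4167 238.7778] [290 235   6   8  36]
roller (array([0.4771, 0.1265, 0.1346]), np.float64(0.0007556784190518678)) [0.4766 0.1248 0.142 ]
blue [306.356  199.6244] [ 274  169   63   61 2247]
((305.8129577636719, 198.75936889648438), (58.12739181518555, 61.173580169677734), 87.1375961303711)
[[273.813  171.2594]
 [334.9102 168.2045]
 [337.813  226.2594]
 [276.7157 229.3142]]
lid [334 169] [ 0.6049 -0.1215  0.1429]
lid [336 226] [ 0.4674 -0.1319  0.0656]
lid [280 229] [0.4557 0.0131 0.0643]
lid [274 172] [0.5933 0.0254 0.1449]
tray [377.8274 215.9758] [ 350  188   54   63 1651]
tray [348.6394 236.0328] [ 0.4427 -0.1683  0.01  ]
tray [367.7164 187.2803] [ 0.5766 -0.2175  0.01  ]
tray [404.5164 201.6803] [ 0.5399 -0.3182  0.01  ]
tray [385.4394 250.4328] [ 0.4067 -0.2683  0.01  ]
[np.float64(0.10629884431368539), np.float64(0.14268625944816518), np.float64(0.1072300668174604), np.float64(0.14225969399756902)] [ 0.4915 -0.2431  0.01  ]
dish [370.908  230.5816] [361 221  21  21 337] [ 0.4589 -0.2277  0.015 ] 1.2744464 [ 0.4578 -0.228   0.0149]
bottlecap [0.592  0.1331 0.1338]
roller [0.4778 0.1258 0.1456]
bar [ 0.4346 -0.066   0.0883]
barL [ 0.4359 -0.0201  0.0868]
barR [ 0.4407 -0.1065  0.0872]
hingeL [0.6006 0.0131 0.148 ]
hingeR [ 0.6086 -0.1115  0.1489]
beakerrim [0.4063 0.1103 0.046 ]
bench [ 0.3691 -0.0386  0.002 ]
lidmid [ 0.5415 -0.0536  0.1144]
```

```bash
cat > go.py <<'E'
import sys, numpy as np
from workcell import manip
from scipy.spatial.transform import Rotation as Ro
o=manip.get_obs(); R=Ro.from_quat(o['ee_rot']).as_matrix(); a=np.degrees(np.arctan2(R[1,0],R[0,0]))
np.set_printoptions(precision=4,suppress=True)
print('t',o['clock'],'pos',o['position'],'a',a,'tilt',R[:,2],'F',o['ft_force'],'w',o['grip_width'],'q',o['joint_pos'])
A=list(map(float,sys.argv[1:]))
for i in range(0,len(A),4):
    t=A[i:i+4]; d=R.T@(np.array(t[:3])-o['position']); print(t,'shift',d,'twist',-np.radians(t[3]-a))
E
python3 go.py 0.33 -0.30 0.32 65  0.4906 0.0732 0.30 104.3
python3 - <<'E'
from h import *
p,D,K,T=load('top0.npz'); ps,Ds,Ks,Ts=load('scene0.npz')
for u in (289,308.6,328.5): print(onz(u,238.8-(u-289)*1.2/39.5,.0838,K,T))
# tall things in the bag area
for u,v in [(440,150),(480,120),(520,160),(550,150),(470,230),(520,230),(560,240)]: print(u,v,dep(u,v,D[v,u],K,T))
E
```

```text
t 0.1 pos [ 0.2738 -0.5615  0.2476] a 26.002335678371487 tilt [-0.0006  0.0011 -1.    ] F [-0.2534  0.1612 -0.1386] w 1.0041555024171132 q [ 1.0944  0.3328 -0.0647  1.4608  0.0216  1.3499 -0.0884]
[0.33, -0.3, 0.32, 65.0] shift [ 0.1651 -0.2105 -0.0721] twist -0.6806376429999385
[0.4906, 0.0732, 0.3, 104.3] shift [ 0.4731 -0.4755 -0.0518] twist -1.3665520390337098
[ 0.43109052 -0.01243191  0.0838    ]
[ 0.43394824 -0.06234865  0.0838    ]
[ 0.4368491  -0.11301909  0.0838    ]
440 150 [ 0.68046698 -0.4084252   0.03215626]
480 120 [ 0.72389234 -0.46345706  0.19118611]
520 160 [ 0.62013934 -0.53281835  0.2493131 ]
550 150 [ 0.64631982 -0.60428733  0.23998017]
470 230 [ 0.46585647 -0.47307244  0.08363048]
520 230 [ 0.46756236 -0.57563448  0.14271658]
560 240 [ 0.44676125 -0.70857739  0.06924325]
```

Emit:
jog_arm --steps '[0,0.0,0.0,-0.04,0,0,0.03,-0.04,-0.07,-0.15,0,0.06,-0.08,-0.07,-0.3,0,0.09,-0.12,-0.07,-0.42,0,0.125,-0.16,-0.07,-0.55,0,0.165,-0.2,-0.07,-0.68,0,0.2,-0.235,-0.07,-0.8,0,0.235,-0.265,-0.07,-0.92,0,0.27,-0.295,-0.065,-1.04,0,0.305,-0.325,-0.06,-1.16]'

```text
clock: 1.1
position: [0.4039, -0.1387, 0.3088]
ee_rot: [0.69, 0.724, -0.0, 0.0]
ft_force: [1.2, -0.2, -0.9]
grip_width: -0.001
```

```bash
python3 go.py 0.4906 0.0732 0.25 104.3 0.4906 0.0732 0.129 104.3
```

```text
t 1.1 pos [ 0.4039 -0.1387  0.3088] a 92.73027197469736 tilt [ 0.0005 -0.0008 -1.    ] F [ 1.1665 -0.1546 -0.8899] w -0.0008227820357608873 q [ 0.7591 -0.1227 -0.4828  1.8228 -0.0568  1.4272  0.3351]
[0.4906, 0.0732, 0.25, 104.3] shift [0.2076 0.0967 0.0587] twist -0.20192984760179283
[0.4906, 0.0732, 0.129, 104.3] shift [0.2077 0.0967 0.1797] twist -0.20192984760179283
```

Emit:
jog_arm --steps '[0,0.045,0.02,0.02,-0.1,0,0.09,0.04,0.03,-0.2,0,0.135,0.06,0.04,-0.2,0,0.175,0.08,0.05,-0.2,0,0.208,0.097,0.06,-0.2,0,0.208,0.097,0.09,-0.2,0,0.208,0.097,0.12,-0.2,0,0.208,0.097,0.15,-0.2,0,0.208,0.097,0.175,-0.2,0,0.208,0.097,0.18,-0.2]'

```text
clock: 2.1
position: [0.4897, 0.071, 0.1261]
ee_rot: [0.616, 0.788, -0.002, -0.002]
ft_force: [0.5, -0.5, 1.1]
grip_width: -0.003
```

```bash
python3 go.py 0.4718 0.1468 0.129 104.3; python3 - <<'E'
from workcell import manip
import cv2, numpy as np
from h import *
p,d=manip.camera("scene"); cv2.imwrite("pics/scene1.png",cv2.resize(cv2.cvtColor(p,cv2.COLOR_RGB2BGR)[160:310,230:430],None,fx=4,fy=4,interpolation=cv2.INTER_CUBIC))
E
```

```text
t 2.1 pos [0.4897 0.071  0.1261] a 103.93619929369864 tilt [-0.0048 -0.0001 -1.    ] F [ 0.5295 -0.5382  1.0776] w -0.0030522434231064995 q [ 0.4476  0.2405 -0.7519  1.9078  0.1852  1.0685 -0.1372]
[0.4718, 0.1468, 0.129, 104.3] shift [ 0.0779  0.0009 -0.0028] twist -0.006349520146039645
```

View pics/scene1.png

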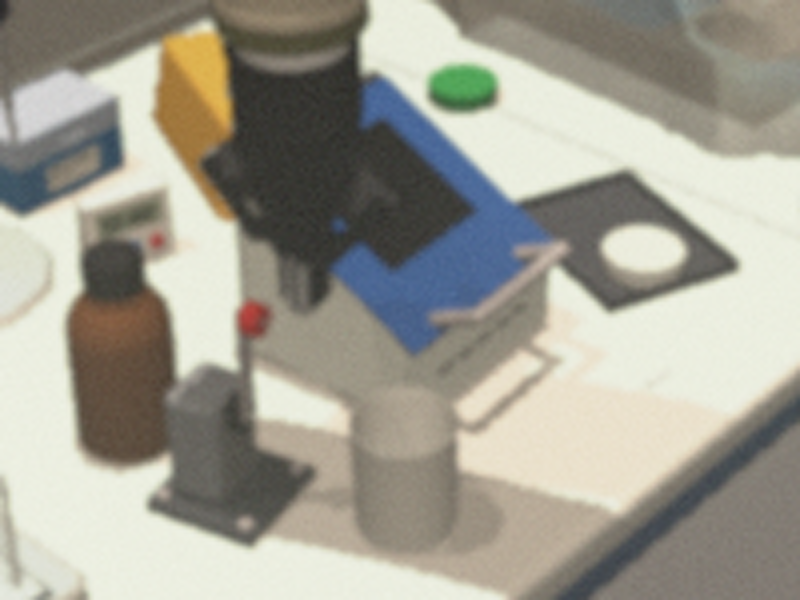

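The closed fingers (crop px 300,290) are clear of the dryer and level with the red roller (253,320), on its right. I push left from here.

Emit:
jog_arm --steps '[0,0.02,0.0,0,0,0,0.04,0.0,0,0,0,0.06,0,0,0,0,0.07,0,0,0,0,0.077,0,0,0,0,0.077,0,0,0,0,0.077,0,0,0,0,0.077,0,0,0,0,0.077,0,0,0,0,0.077,0,0,0]'

```text
clock: 3.15
position: [0.4734, 0.1457, 0.129]
ee_rot: [0.616, 0.787, 0.0, 0.0]
ft_force: [0.9, -0.9, 2.0]
grip_width: -0.0
```

```bash
python3 go.py 0.4718 0.1468 0.129 104.3; python3 - <<'E'
from workcell import manip
import cv2, numpy as np
from h import *
p,d=manip.camera("scene"); cv2.imwrite("pics/scene2.png",cv2.resize(cv2.cvtColor(p,cv2.COLOR_RGB2BGR)[160:310,230:430],None,fx=4,fy=4,interpolation=cv2.INTER_CUBIC))
E
```

```text
t 3.15 pos [0.4734 0.1457 0.129 ] a 103.8876072295722 tilt [ 0.0005  0.     -1.    ] F [ 0.9108 -0.9241  2.0027] w -0.00022046834322717195 q [ 0.3353  0.2437 -0.7994  1.9063  0.1986  1.0715 -0.3027]
[0.4718, 0.1468, 0.129, 104.3] shift [ 0.0014 -0.0013 -0.    ] twist -0.00719761165538622
```

View pics/scene2.png

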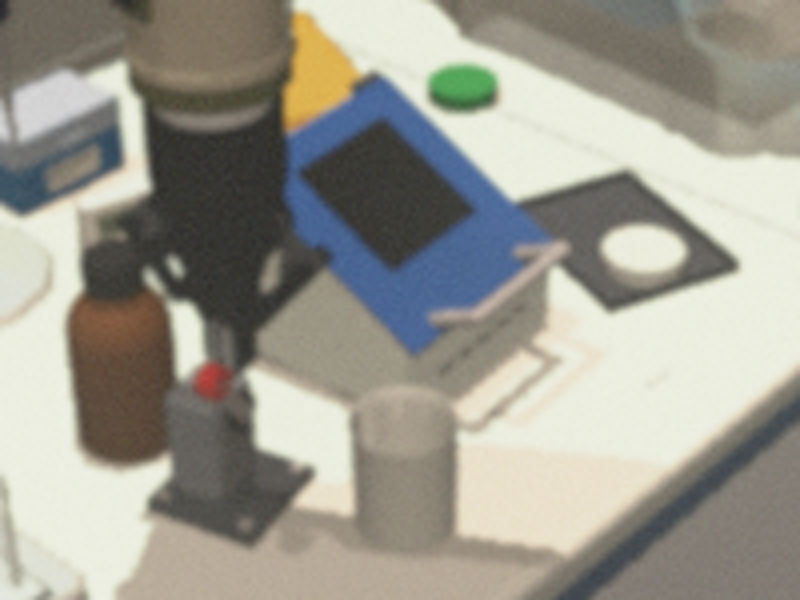

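```bash
python3 - <<'E'
from h import *
p,D,K,T=load('scene0.npz')
for th in (0,.4,.5,.6,.7,.8,.9,1.):
    s=.07*np.sin(th); P=[.477-.247*s,.1265+.969*s,.066+.07*np.cos(th)]
    u=proj(P,K,T); print(th,(u-[230,160])*4,P)
E
```

```text
0 [250.31629485 313.33207171] [np.float64(0.477), np.float64(0.1265), np.float64(0.136)]
0.4 [224.7202441 346.8715535] [np.float64(0.4702669568614834), np.float64(0.15291424615879576), np.float64(0.13047426958020197)]
0.5 [218.88158971 357.36435378] [np.float64(0.4687107324375333), np.float64(0.1590194342835231), np.float64(0.1274307793323261)]
0.6 [213.4103237  368.48901304] [np.float64(0.4672373316349998), np.float64(0.16479969897038527), np.float64(0.12377349304367749)]
0.7 [208.37270635 380.12068677] [np.float64(0.4658614761876603), np.float64(0.17019728572533258), np.float64(0.1195389531099142)]
0.8 [203.83001191 392.12624487] [np.float64(0.4645969131883472), np.float64(0.17515826364571463), np.float64(0.11476946965430158)]
0.9 [199.83741205 404.36634259] [np.float64(0.4634562777325408), np.float64(0.1796330642800322), np.float64(0.10951269777894651)]
1.0 [196.44297071 416.69768201] [np.float64(0.46245096667267144), np.float64(0.18357697689951963), np.float64(0.10382116141076979)]
```

Roller now at crop (213,382), i.e. about 0.65–0.7 rad: it has tripped, with the lid shut. I back off and rise.

Emit:
jog_arm --steps '[0,-0.02,0.0,0,0,0,-0.045,0.0,0,0,0,-0.07,0,0,0,0,-0.08,0,-0.03,0,0.03,-0.08,0,-0.08,0,0.03,-0.1,0,-0.1,0,0.03,-0.14,0,-0.1,0,0.03,-0.18,0.02,-0.1,0.05,0.03,-0.2,0.04,-0.1,0.1,0.03,-0.2,0.06,-0.1,0.17]'

```text
clock: 4.2
position: [0.5801, -0.038, 0.2278]
ee_rot: [0.684, 0.73, -0.001, -0.0]
ft_force: [-0.7, 0.3, 0.4]
grip_width: 0.353
```

```bash
python3 go.py 0.434 -0.0625 0.15 94.5 0.434 -0.0625 0.09 94.5;  python3 - <<'E'
from workcell import manip
import cv2, numpy as np
from h import *
p,d=manip.camera("scene"); cv2.imwrite("pics/scene3.png",cv2.resize(cv2.cvtColor(p,cv2.COLOR_RGB2BGR)[160:310,230:430],None,fx=4,fy=4,interpolation=cv2.INTER_CUBIC))
p,d=manip.camera("wrist"); cv2.imwrite("pics/wrist3.png",cv2.cvtColor(p,cv2.COLOR_RGB2BGR))
E
```

```text
t 4.2 pos [ 0.5801 -0.038   0.2278] a 93.71238149682915 tilt [-0.0016 -0.0011 -1.    ] F [-0.7388  0.3212  0.4309] w 0.3526988456390373 q [ 0.5221  0.3174 -0.6529  1.5805  0.1983  1.3126 -0.093 ]
[0.434, -0.0625, 0.15, 94.5] shift [-0.0149 -0.1473  0.0781] twist -0.013746536129960685
[0.434, -0.0625, 0.09, 94.5] shift [-0.0148 -0.1472  0.1381] twist -0.013746536129960685
```

View pics/scene3.png

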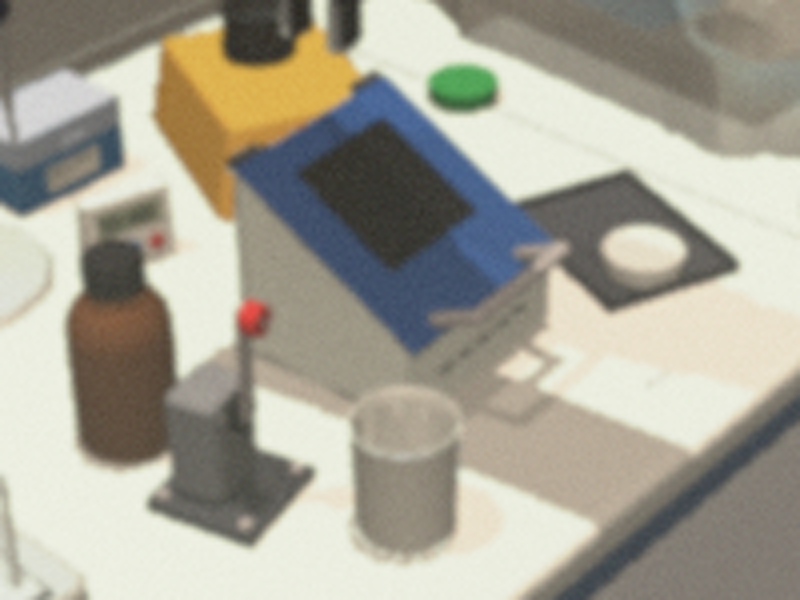

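View pics/wrist3.png

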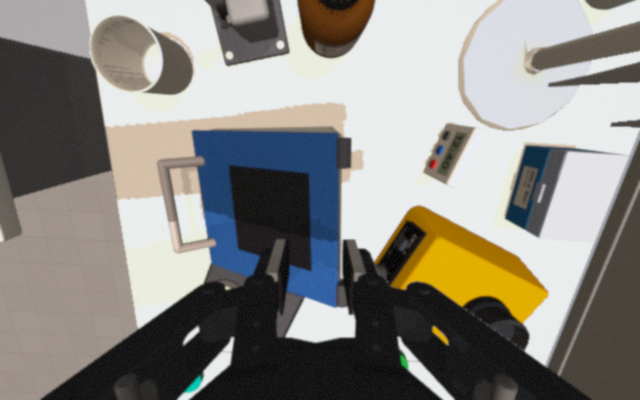

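Roller is back upright (253,320). Check the bar estimate in the wrist view.

```bash
python3 - <<'E'
from workcell import manip
from h import *
c=manip.calibration("wrist"); K,T=c['mtx'],c['world_to_cam']; print(T)
for P in ([.43109,-.0124,.0838],[.434,-.0624,.0838],[.43685,-.113,.0838]): print(proj(P,K,T))
for u,v in ((162,163),(170,206),(178,250)): print(onz(u,v,.0838,K,T))
E
```

```text
[[ 9.97510830e-01  7.05063910e-02 -9.96080389e-04 -5.76784744e-01]
 [ 6.75620031e-02 -9.51619333e-01  2.99759937e-01 -1.03128625e-01]
 [ 2.01871020e-02 -2.99081081e-01 -9.54014145e-01  3.39356601e-01]
 [ 0.00000000e+00  0.00000000e+00  0.00000000e+00  1.00000000e+00]]
[164.43570513 161.70216385]
[171.73264178 209.9448286 ]
[178.2906836  253.87820253]
[ 0.42858959 -0.01385894  0.0838    ]
[ 0.43258436 -0.05818785  0.0838    ]
[ 0.4368977  -0.10829646  0.0838    ]
```

Emit:
jog_arm --steps '[0.03,-0.005,-0.04,0,-0.01,0.03,-0.01,-0.08,0.02,-0.014,0.03,-0.013,-0.12,0.04,-0.014,0.03,-0.013,-0.147,0.06,-0.014,0.03,-0.013,-0.147,0.08,-0.014,0.03,-0.013,-0.147,0.1,-0.014,0.03,-0.013,-0.147,0.115,-0.014,0.03,-0.013,-0.147,0.13,-0.014,0.03,-0.013,-0.147,0.138,-0.014,0.03,-0.013,-0.147,0.138,-0.014]'

```text
clock: 5.3
position: [0.4327, -0.057, 0.09]
ee_rot: [0.675, 0.737, -0.001, -0.001]
ft_force: [0.0, 0.3, 1.0]
grip_width: 0.348
```

```bash
python3 go.py 0.4335 -0.061 0.09 94.5;  python3 - <<'E'
from workcell import manip
import cv2, numpy as np
from h import *
p,d=manip.camera("scene"); cv2.imwrite("pics/scene4.png",cv2.resize(cv2.cvtColor(p,cv2.COLOR_RGB2BGR)[160:310,230:430],None,fx=4,fy=4,interpolation=cv2.INTER_CUBIC))
p,d=manip.camera("wrist"); cv2.imwrite("pics/wrist4.png",cv2.cvtColor(p,cv2.COLOR_RGB2BGR))
E
```

```text
t 5.3 pos [ 0.4327 -0.057   0.09  ] a 95.03740104714268 tilt [-0.0021  0.0005 -1.    ] F [0.0033 0.2807 0.9648] w 0.3481836456918309 q [ 0.668   0.1384 -0.6668  2.0836  0.1042  0.9536  0.0332]
[0.4335, -0.061, 0.09, 94.5] shift [-0.004   0.0004 -0.    ] twist 0.00937941767630503
```

View pics/scene4.png

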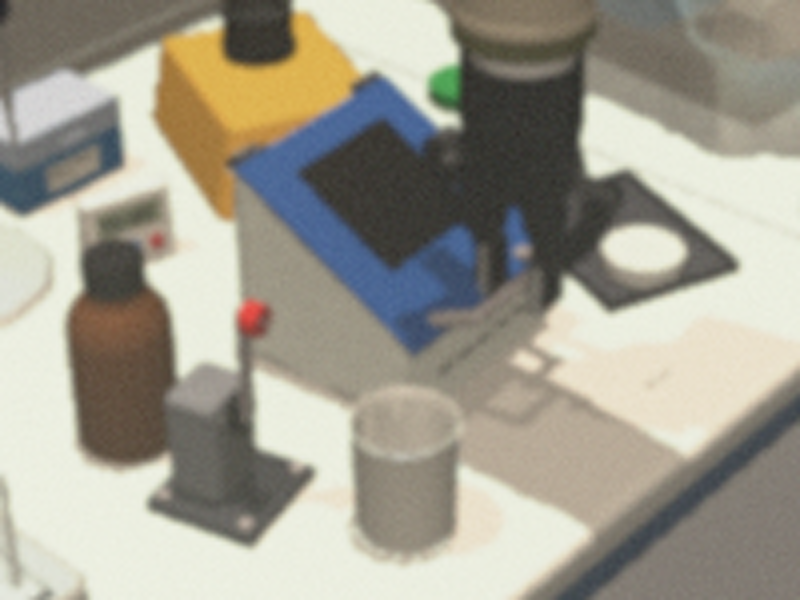

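View pics/wrist4.png

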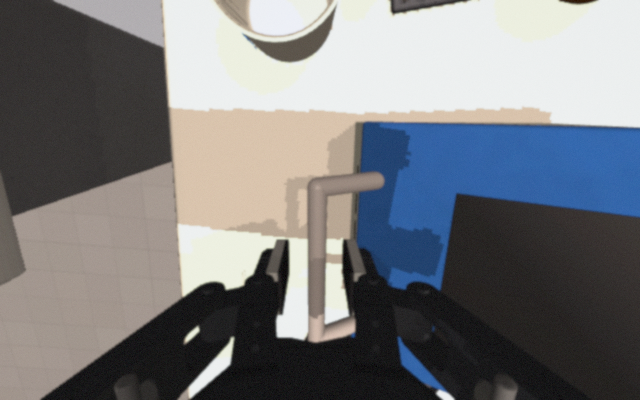

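Bar (316,190)–(318,335) sits between the pads. Grip lightly, then first part of the arc.

```bash
python3 - <<'E'
import numpy as np
f0=np.radians(198.7);r=.1785
for t in range(0,136,5):
    f=f0-np.radians(t); print(t, round(r*(np.cos(f)-np.cos(f0)),4), round(-r*(np.sin(f)-np.sin(f0)),4))
E
```

```text
0 0.0 -0.0
5 -0.0043 -0.015
10 -0.0074 -0.0302
15 -0.0091 -0.0457
20 -0.0094 -0.0613
25 -0.0083 -0.0768
30 -0.006 -0.0922
35 -0.0022 -0.1073
40 0.0028 -0.1221
45 0.0091 -0.1363
50 0.0166 -0.15
55 0.0252 -0.1629
60 0.035 -0.175
65 0.0458 -0.1863
70 0.0575 -0.1965
75 0.07 -0.2057
80 0.0834 -0.2138
85 0.0973 -0.2207
90 0.1118 -0.2263
95 0.1268 -0.2307
100 0.1421 -0.2337
105 0.1576 -0.2354
110 0.1731 -0.2357
115 0.1887 -0.2347
120 0.2041 -0.2323
125 0.2192 -0.2286
130 0.2339 -0.2235
135 0.2482 -0.2173
```

Emit:
jog_arm --steps '[0,0,0,0,0,0,0,0,0,0,0,0,0,0,0,0,0,0,0,0,0,0,0,0,0,0,0,-0.004,-0.015,0,0,0,-0.007,-0.031,0,0,0,-0.009,-0.046,0,0,0,-0.009,-0.062,0,0,0,-0.009,-0.062,0]' --grip_force 25

```text
clock: 6.4
position: [0.4246, -0.0582, 0.1542]
ee_rot: [0.676, 0.737, -0.0, 0.0]
ft_force: [-2.9, 0.2, -1.2]
grip_width: 0.099
```

```bash
python3 go.py; python3 - <<'E'
from workcell import manip
import cv2, numpy as np
p,d=manip.camera("scene"); cv2.imwrite("pics/scene5.png",cv2.resize(cv2.cvtColor(p,cv2.COLOR_RGB2BGR)[160:310,230:430],None,fx=4,fy=4,interpolation=cv2.INTER_CUBIC))
E
```

```text
t 6.4 pos [ 0.4246 -0.0582  0.1542] a 94.97486212476511 tilt [ 0.0003 -0.001  -1.    ] F [-2.8734  0.1632 -1.2408] w 0.09924875163382793 q [ 0.7028  0.0146 -0.6678  2.0392  0.0113  1.0905  0.1166]
```

View pics/scene5.png

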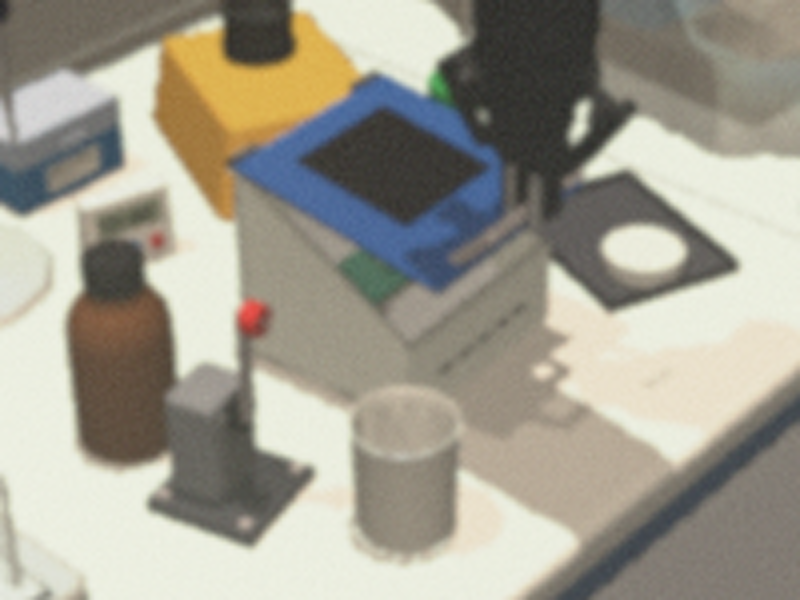

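The lid follows the bar (about 20°), with small forces. Continue to about 70°.

Emit:
jog_arm --steps '[0,0,0.001,-0.0155,0,0,0,0.0035,-0.031,0,0,0,0.007,-0.046,0,0,0,0.012,-0.061,0,0,0,0.0185,-0.075,0,0,0,0.026,-0.0885,0,0,0,0.0345,-0.1015,0,0,0,0.0445,-0.1135,0,0,0,0.055,-0.125,0,0,0,0.067,-0.135,0]'

```text
clock: 7.45
position: [0.4887, -0.053, 0.2893]
ee_rot: [0.676, 0.737, -0.003, -0.002]
ft_force: [-28.6, -0.5, 30.7]
grip_width: 0.1
```

```bash
python3 go.py; python3 - <<'E'
from workcell import manip
import cv2, numpy as np
p,d=manip.camera("scene"); cv2.imwrite("pics/scene6.png",cv2.resize(cv2.cvtColor(p,cv2.COLOR_RGB2BGR)[110:310,210:450],None,fx=3.3,fy=3,interpolation=cv2.INTER_CUBIC))
E
```

```text
t 7.45 pos [ 0.4887 -0.053   0.2893] a 94.917216892561 tilt [-0.0076 -0.0024 -1.    ] F [-28.5888  -0.5398  30.6955] w 0.09978789354086828 q [ 0.6715  0.0651 -0.6792  1.704   0.0439  1.3947  0.0712]
```

View pics/scene6.png

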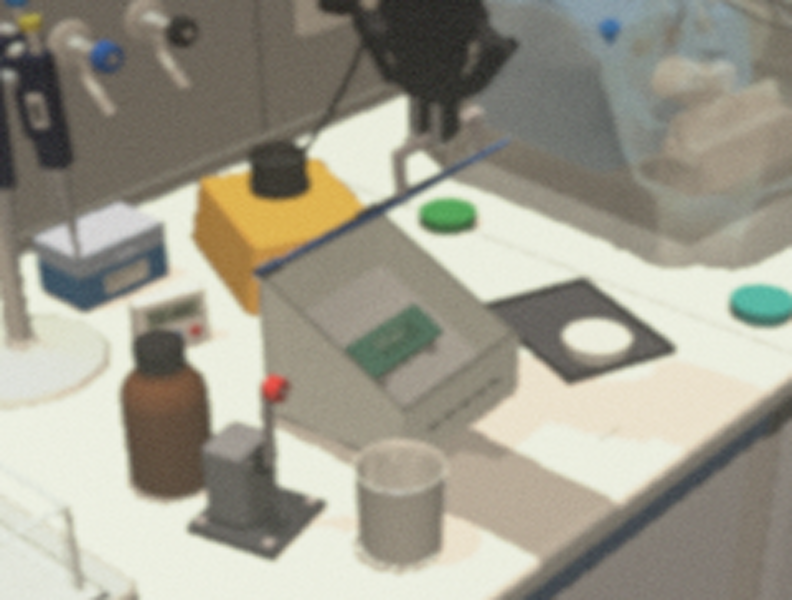

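```bash
python3 go.py; python3 - <<'E'
from workcell import manip
import cv2, numpy as np
p,d=manip.camera("wrist"); cv2.imwrite("pics/wrist6.png",cv2.cvtColor(p,cv2.COLOR_RGB2BGR))
E
python3 go.py
```

```text
t 7.5 pos [ 0.4909 -0.0528  0.2911] a 94.92036904139177 tilt [-0.0038 -0.0023 -1.    ] F [-27.2059  -1.3857  32.7074] w 0.1014954845677367 q [ 0.6707  0.0668 -0.6797  1.6986  0.045   1.395   0.0699]
t 7.55 pos [ 0.4904 -0.0528  0.2907] a 94.9418021426541 tilt [-0.0038 -0.0023 -1.    ] F [-28.0292  -1.3169  32.2764] w 0.09714830718221767 q [ 0.6712  0.0656 -0.6794  1.7006  0.0441  1.3938  0.0711]
```

View pics/wrist6.png

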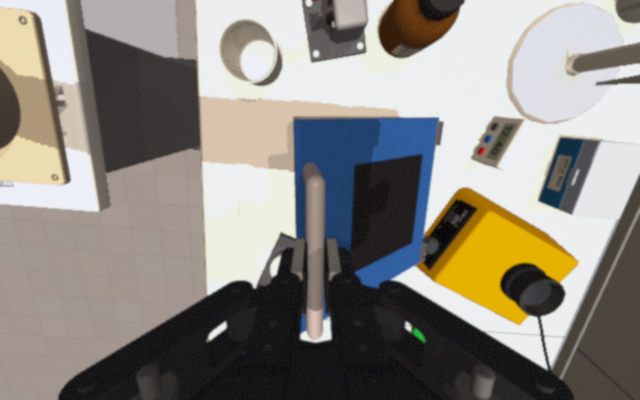

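Emit:
jog_arm --steps '[0,0,-0.0005,-0.0005,0,0,0,-0.001,-0.001,0,0,0,-0.0015,-0.0015,0,0,0,-0.002,-0.002,0,0,0,-0.002,-0.002,0,0,0,-0.002,-0.002,0,0,0,-0.002,-0.002,0,0,0,-0.002,-0.002,0,0,0,-0.002,-0.002,0,0,0,-0.002,-0.002,0]'

```text
clock: 8.55
position: [0.4889, -0.0529, 0.2899]
ee_rot: [0.676, 0.737, -0.001, -0.0]
ft_force: [-7.5, -0.9, 7.5]
grip_width: 0.099
```

```bash
python3 go.py
```

```text
t 8.55 pos [ 0.4889 -0.0529  0.2899] a 94.95090131674391 tilt [-0.0016 -0.0009 -1.    ] F [-7.4608 -0.9211  7.5174] w 0.09865934905246432 q [ 0.6738  0.0603 -0.6783  1.7067  0.0394  1.3897  0.0757]
```

```bash
python3 - <<'E'
import numpy as np
f0=np.radians(198.7);r=.1785
for t in list(range(74,118,4))+[118,120,122,124,126,128,130,132]:
    f=f0-np.radians(t); print(t, round(r*np.cos(f)+.1133,4), round(-(r*np.sin(f)-.138),4))
E
```

```text
74 0.0117 -0.0088
78 0.0222 -0.0155
82 0.0331 -0.0215
86 0.0444 -0.0267
90 0.0561 -0.0311
94 0.068 -0.0347
98 0.0802 -0.0374
102 0.0925 -0.0393
106 0.1049 -0.0403
110 0.1173 -0.0405
114 0.1298 -0.0397
118 0.1421 -0.0382
120 0.1483 -0.037
122 0.1544 -0.0357
124 0.1604 -0.0342
126 0.1664 -0.0324
128 0.1723 -0.0305
130 0.1781 -0.0283
132 0.1839 -0.0259
```

Emit:
jog_arm --steps '[0,0,0.006,-0.005,0,0,0,0.0117,-0.009,0,0,0,0.0222,-0.0155,0,0,0,0.033,-0.0215,0,0,0,0.0444,-0.0267,0,0,0,0.056,-0.031,0,0,0,0.068,-0.0347,0,0,0,0.08,-0.0374,0,0,0,0.08,-0.0374,0,0,0,0.08,-0.0374,0]'

```text
clock: 9.55
position: [0.5692, -0.0462, 0.3268]
ee_rot: [0.676, 0.737, -0.0, 0.0]
ft_force: [-0.1, -3.0, -0.3]
grip_width: 0.103
```

```bash
python3 go.py; python3 - <<'E'
from workcell import manip
import cv2, numpy as np
p,d=manip.camera("scene"); cv2.imwrite("pics/scene7.png",cv2.resize(cv2.cvtColor(p,cv2.COLOR_RGB2BGR)[60:310,210:450],None,fx=2.4,fy=2.4,interpolation=cv2.INTER_CUBIC))
E
```

```text
t 9.55 pos [ 0.5692 -0.0462  0.3268] a 94.94815791190571 tilt [-0.0002 -0.0004 -1.    ] F [-0.102  -3.039  -0.2655] w 0.10286679153445939 q [ 0.5728  0.2498 -0.6909  1.4517  0.159   1.4969 -0.0282]
```

View pics/scene7.png

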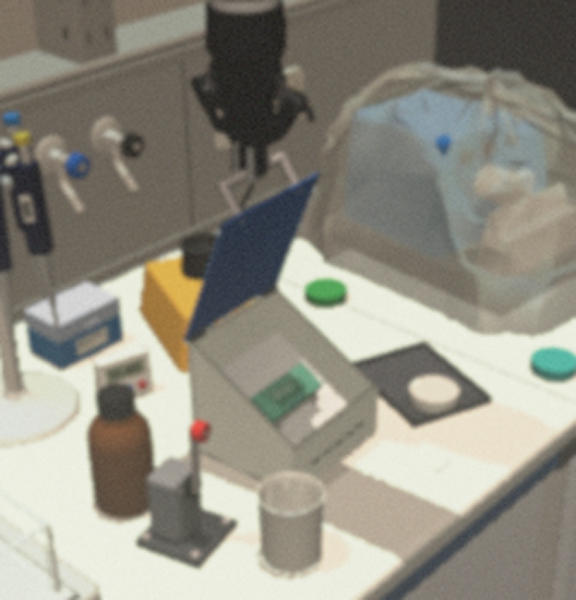

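Emit:
jog_arm --steps '[0,0,0.012,-0.002,0,0,0,0.025,-0.003,0,0,0,0.037,-0.003,0,0,0,0.05,-0.002,0,0,0,0.062,-0.001,0,0,0,0.068,0.0,0,0,0,0.074,0.002,0,0,0,0.08,0.003,0,0,0,0.086,0.005,0,0,0,0.086,0.005,0]'

```text
clock: 10.6
position: [0.6556, -0.0384, 0.3219]
ee_rot: [0.676, 0.737, -0.0, 0.0]
ft_force: [0.4, -5.3, -0.3]
grip_width: 0.1
```

```bash
python3 go.py; python3 - <<'E'
from workcell import manip
import cv2, numpy as np
p,d=manip.camera("scene"); cv2.imwrite("pics/scene8.png",cv2.resize(cv2.cvtColor(p,cv2.COLOR_RGB2BGR)[60:310,210:450],None,fx=2.4,fy=2.4,interpolation=cv2.INTER_CUBIC))
p,d=manip.camera("wrist"); cv2.imwrite("pics/wrist8.png",cv2.cvtColor(p,cv2.COLOR_RGB2BGR))
E
```

```text
t 10.6 pos [ 0.6556 -0.0384  0.3219] a 94.95934589952545 tilt [ 0.0004 -0.0004 -1.    ] F [ 0.4181 -5.2952 -0.3352] w 0.09968631376822028 q [ 0.4392  0.4557 -0.6675  1.2174  0.2764  1.557  -0.094 ]
```

View pics/scene8.png

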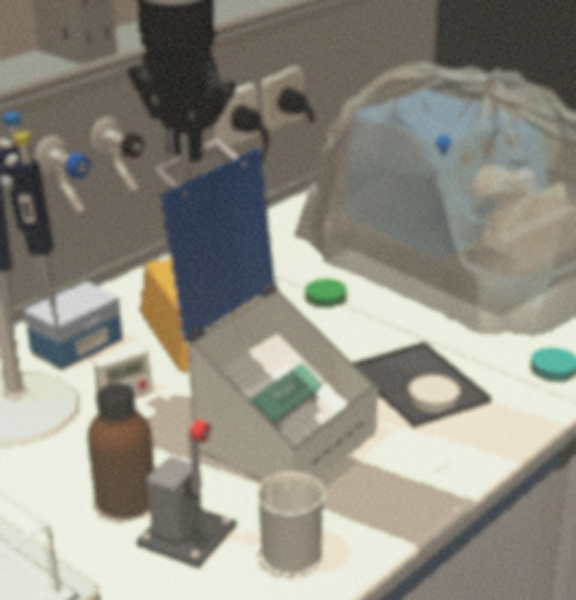

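View pics/wrist8.png

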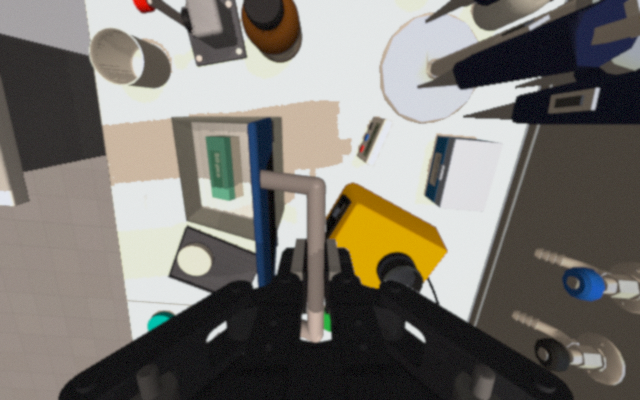

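Emit:
jog_arm --steps '[0,0,0.005,0.001,0,0,0,0.01,0.003,0,0,0,0.015,0.005,0,0.022,0,0.015,0.005,0,0.022,0,0.015,0.005,0,0.022,0,0.015,0.005,0,0.022,0,0.018,0.0,0,0.022,0,0.02,-0.02,0,0.022,0,0.02,-0.05,0,0.022,0,0.015,-0.07,0]'

```text
clock: 11.7
position: [0.6702, -0.0363, 0.3945]
ee_rot: [0.676, 0.737, 0.001, 0.0]
ft_force: [0.3, 0.5, 0.5]
grip_width: 0.261
```

```bash
python3 go.py; python3 - <<'E'
from workcell import manip
import cv2, numpy as np
p,d=manip.camera("scene"); cv2.imwrite("pics/scene9.png",cv2.resize(cv2.cvtColor(p,cv2.COLOR_RGB2BGR)[60:310,210:450],None,fx=2.4,fy=2.4,interpolation=cv2.INTER_CUBIC))
p,d=manip.camera("wrist"); cv2.imwrite("pics/wrist9.png",cv2.cvtColor(p,cv2.COLOR_RGB2BGR))
E
```

```text
t 11.7 pos [ 0.6702 -0.0363  0.3945] a 95.00583821854578 tilt [ 0.0018  0.0007 -1.    ] F [0.3446 0.5121 0.4834] w 0.260925442122674 q [ 0.3804  0.4889 -0.6599  1.0165  0.2951  1.7187 -0.0875]
```

View pics/scene9.png

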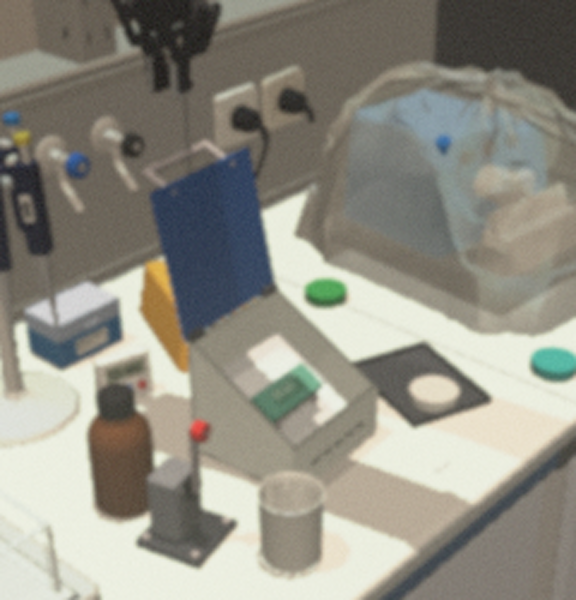

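View pics/wrist9.png

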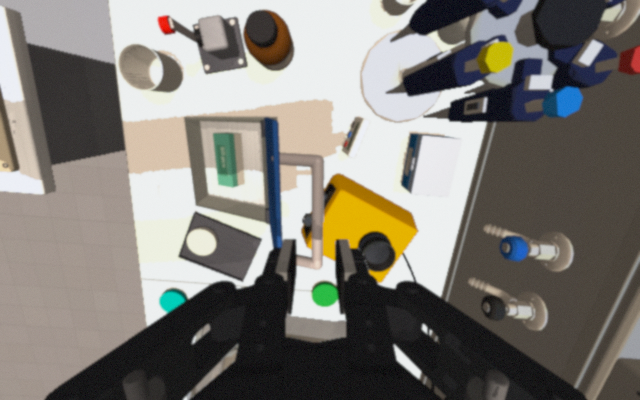

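Emit:
jog_arm --steps '[0.06,0,-0.04,0,0,0.06,0,-0.08,0,0,0.06,0,-0.12,0,0,0.06,0,-0.16,0,0,0.06,0,-0.19,0,0,0.06,0,-0.21,0,0,0.06,0,-0.21,0.03,0,0.06,0,-0.21,0.06,0,0.06,0,-0.21,0.06,0,0.06,0,-0.21,0.06,0]'

```text
clock: 12.8
position: [0.4607, -0.0548, 0.3328]
ee_rot: [0.676, 0.737, -0.0, -0.0]
ft_force: [0.3, 0.4, 1.3]
grip_width: 0.701
```

```bash
python3 go.py; python3 - <<'E'
from workcell import manip
import cv2, numpy as np
for n in ("scene","top","wrist"):
    c=manip.calibration(n); p,d=manip.camera(n); np.savez(n+"A.npz",p=p,d=d,**c)
    p=cv2.cvtColor(p,cv2.COLOR_RGB2BGR)
    if n=="top": p=cv2.resize(p[140:280,220:440],None,fx=3.3,fy=3.3,interpolation=cv2.INTER_CUBIC)
    if n=="scene": p=cv2.resize(p[60:310,210:450],None,fx=2.4,fy=2.4,interpolation=cv2.INTER_CUBIC)
    cv2.imwrite(f"pics/{n}A.png",p)
E
```

```text
t 12.8 pos [ 0.4607 -0.0548  0.3328] a 95.00352536876748 tilt [-0.0003  0.0001 -1.    ] F [0.3353 0.3838 1.3472] w 0.7008954273761111 q [ 0.7213 -0.032  -0.674   1.6941 -0.0201  1.4728  0.1369]
```

View pics/topA.png

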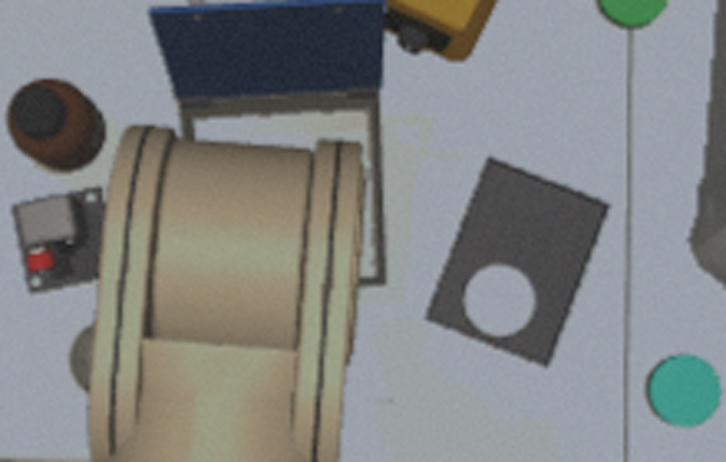

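View pics/wristA.png

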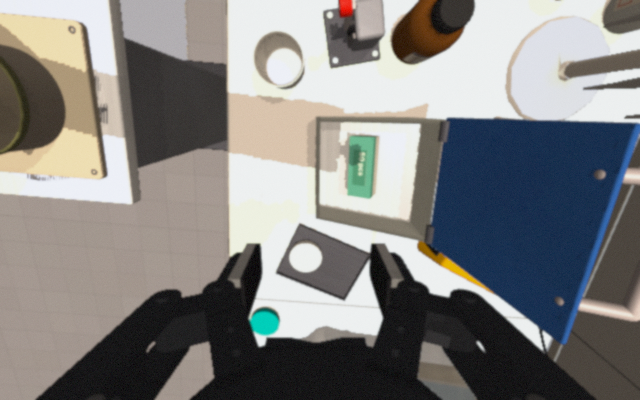

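View pics/sceneA.png

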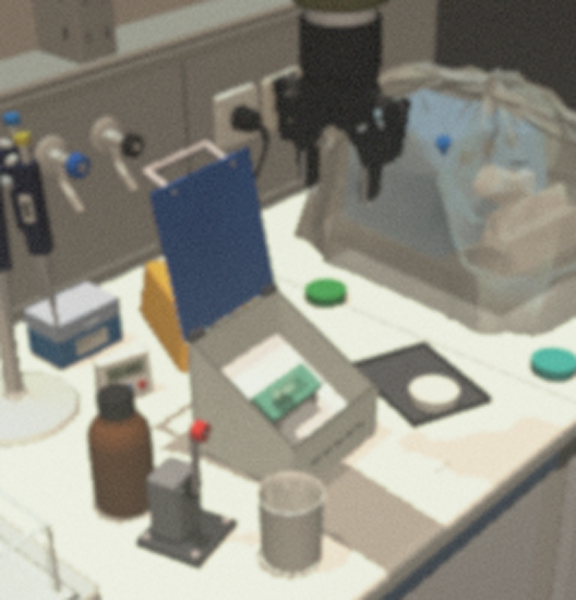

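```bash
python3 - <<'E'
from h import *
np.set_printoptions(precision=4,suppress=True)
for n,seed in (("wristA.npz",(362,165)),("sceneA.npz",(210+288//2.4,60+390//2.4))):
    p,D,K,T=load(n); h,s,v=[x.astype(int) for x in cv2.split(cv2.cvtColor(p,cv2.COLOR_RGB2HSV))]
    seed=tuple(map(int,seed))
    g=(h>65)&(h<95)&(s>70)&(v>40); g=cv2.morphologyEx(g.astype(np.uint8),cv2.MORPH_CLOSE,np.ones((5,5)))
    m,c,st=comp(g,seed); print(n,c,st)
    m=cv2.erode(m.astype(np.uint8),np.ones((3,3)))
    vv,uu=np.nonzero(m); ok=D[vv,uu]>0; P=np.array([dep(u,v_,D[v_,u],K,T) for u,v_ in zip(uu[ok],vv[ok])])
    med=np.median(P,0); Q=P[np.linalg.norm(P-med,axis=1)<.06]
    ce=Q.mean(0); _,_,V=np.linalg.svd(Q-ce); nrm=V[2]*np.sign(V[2][2]); print('top centroid',ce,'normal',nrm,'tilt',np.degrees(np.arccos(nrm[2])),'long',V[0])
    for a in V[:2]: t=(Q-ce)@a; print(' extent',t.min(),t.max())
    cn,_=cv2.findContours(m,0,2); r=cv2.minAreaRect(max(cn,key=cv2.contourArea)); print(cv2.boxPoints(r))
# lid plane
p,D,K,T=load("sceneA.npz"); h,s,v=[x.astype(int) for x in cv2.split(cv2.cvtColor(p,cv2.COLOR_RGB2HSV))]
b=(h>100)&(h<128)&(s>100); m,c,st=comp(b,(298,160)); m=cv2.erode(m.astype(np.uint8),np.ones((5,5)))
vv,uu=np.nonzero(m); P=np.array([dep(u,v_,D[v_,u],K,T) for u,v_ in zip(uu,vv) if D[v_,u]>0]); ce=np.median(P,0);P=P[np.linalg.norm(P-ce,axis=1)<.15]; ce=P.mean(0); V=np.linalg.svd(P-ce)[2]; print('lid',ce,V[2],len(P))
E
```

```text
wristA.npz [360.8406 166.0842] [ 348  136   27   62 1330]
top centroid [ 0.5245 -0.0441  0.0786] normal [-0.4934 -0.0397  0.8689] tilt 29.668088223141098 long [ 0.0791 -0.9969 -0.0007]
 extent -0.039987568245200285 0.04103341801889324
 extent -0.017397896640923935 0.01564793182899499
[[348.0754 195.0295]
 [351.0695 136.6446]
 [373.5233 137.7961]
 [370.5292 196.181 ]]
sceneA.npz [335.7179 220.1282] [331 214  11  14  78]
top centroid [ 0.5209 -0.0673  0.0721] normal [-0.6746 -0.1938  0.7123] tilt 44.58135502751082 long [-0.4372  0.8824 -0.174 ]
 extent -0.012328136478653556 0.0117318952686479
 extent -0.006790418161378795 0.007704309270148028
[[330.  220. ]
 [335.  215. ]
 [339.5 219.5]
 [334.5 224.5]]
lid [ 0.6299 -0.0517  0.2584] [-0.9759 -0.0828  0.2019] 685
```

```bash
python3 - <<'E'
import cv2
p=cv2.imread("pics/wristA.png")[225:385,200:430]; a=cv2.resize(p,None,fx=3.4,fy=3.4,interpolation=cv2.INTER_CUBIC); cv2.imwrite("pics/fing.png",a)
p=cv2.imread("pics/sceneA.png")[0:220,250:430]; cv2.imwrite("pics/fing2.png",cv2.resize(p,None,fx=2.7,fy=2.7,interpolation=cv2.INTER_CUBIC))
E
```

```text
(no output)
```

View pics/fing.png

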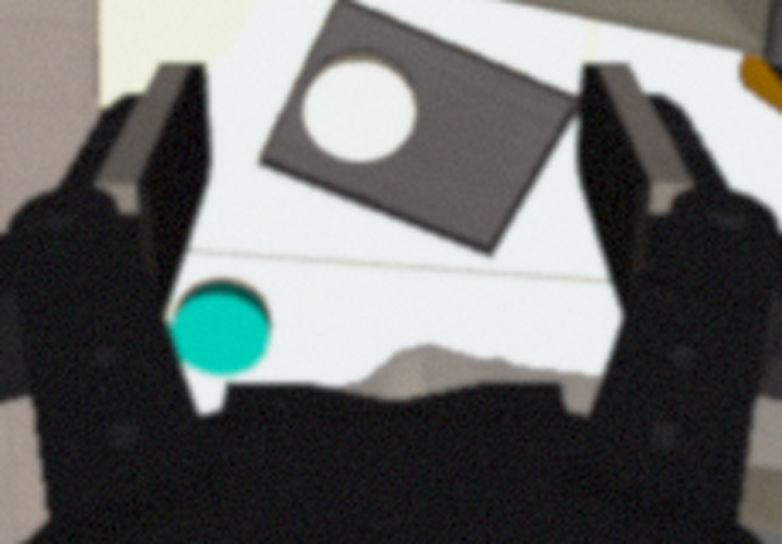

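View pics/fing2.png

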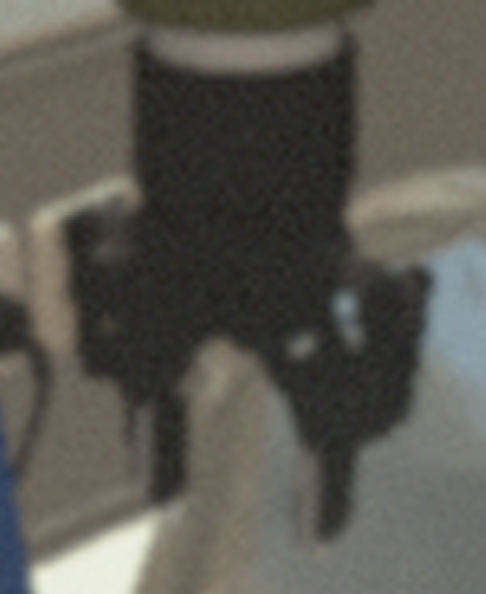

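```bash
python3 go.py .530 -.0437 .16 94.5 .530 -.0437 .0825 94.5
```

```text
t 12.95 pos [ 0.4614 -0.0548  0.3337] a 95.00442845185268 tilt [ 0.002  -0.0002 -1.    ] F [0.6139 0.9866 0.5433] w 0.7086697616721431 q [ 0.7213 -0.0323 -0.674   1.6925 -0.0202  1.4723  0.1368]
[0.53, -0.0437, 0.16, 94.5] shift [0.0052 0.069  0.1739] twist 0.008803937325566872
[0.53, -0.0437, 0.0825, 94.5] shift [0.0052 0.0688 0.2514] twist 0.008803937325566872
```

Emit:
jog_arm --steps '[0.046,0.002,0.03,0,0.009,0.046,0.005,0.068,0.02,0.009,0.046,0.005,0.0685,0.06,0.009,0.046,0.005,0.0685,0.1,0.009,0.046,0.005,0.0685,0.14,0.009,0.046,0.005,0.0685,0.175,0.009,0.046,0.005,0.0685,0.2,0.009,0.046,0.005,0.0685,0.215,0.009,0.046,0.005,0.0685,0.215,0.009,0.046,0.005,0.0685,0.215,0.009]'

```text
clock: 13.95
position: [0.5294, -0.044, 0.1186]
ee_rot: [0.679, 0.734, 0.001, 0.001]
ft_force: [0.9, -0.3, 0.6]
grip_width: 0.535
```

```bash
python3 go.py .530 -.0437 .0825 94.5; python3 - <<'E'
from workcell import manip
import cv2, numpy as np
from h import *
c=manip.calibration("wrist"); p,d=manip.camera("wrist"); np.savez("wristB.npz",p=p,d=d,**c)
cv2.imwrite("pics/wristB.png",cv2.cvtColor(p,cv2.COLOR_RGB2BGR))
p,D,K,T=load("wristB.npz"); h,s,v=[x.astype(int) for x in cv2.split(cv2.cvtColor(p,cv2.COLOR_RGB2HSV))]
g=((h>65)&(h<95)&(s>70)&(v>40)).astype(np.uint8); n,l,st,ce=cv2.connectedComponentsWithStats(g); k=1+np.argmax(st[1:,4]); print(st[k],ce[k])
E
```

```text
t 13.95 pos [ 0.5294 -0.044   0.1186] a 94.4691415879544 tilt [ 0.0016 -0.     -1.    ] F [ 0.8643 -0.292   0.598 ] w 0.5352012485701839 q [ 0.6026  0.3205 -0.6964  1.8321  0.2326  1.0702 -0.103 ]
[0.53, -0.0437, 0.0825, 94.5] shift [0.0002 0.0005 0.0361] twist -0.0005385808921328552
[ 282  170   54  129 5617] [309.9373331  230.38864162]
```

View pics/wristB.png

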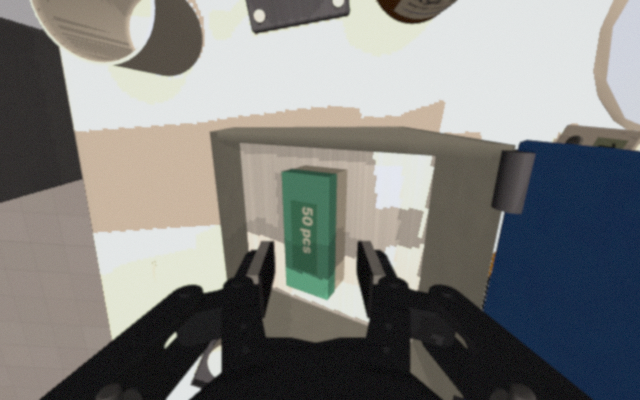

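Emit:
jog_arm --steps '[0.046,0,0.0,0.01,0,0.046,0,0,0.02,0,0.046,0,0,0.027,0,0.046,0,0,0.03,0,0.046,0,0,0.032,0,0.046,0,0,0.034,0,0.046,0,0,0.034,0,0.046,0,0,0.034,0,0.046,0,0,0.034,0,0.046,0,0,0.034,0]'

```text
clock: 15.0
position: [0.5286, -0.0441, 0.0834]
ee_rot: [0.679, 0.734, 0.0, 0.0]
ft_force: [-0.4, -0.2, -0.8]
grip_width: 0.539
```

```bash
python3 go.py .530 -.0437 .0825 94.5; python3 - <<'E'
from workcell import manip
import cv2, numpy as np
p,d=manip.camera("wrist"); cv2.imwrite("pics/wristC.png",cv2.cvtColor(p,cv2.COLOR_RGB2BGR))
E
```

```text
t 15.0 pos [ 0.5286 -0.0441  0.0834] a 94.46696561701734 tilt [ 0.0003 -0.0002 -1.    ] F [-0.3726 -0.2328 -0.7509] w 0.5393908055867624 q [ 0.585   0.3667 -0.6807  1.8621  0.2706  1.0061 -0.1317]
[0.53, -0.0437, 0.0825, 94.5] shift [0.0003 0.0015 0.0009] twist -0.0005765587494122568
```

View pics/wristC.png

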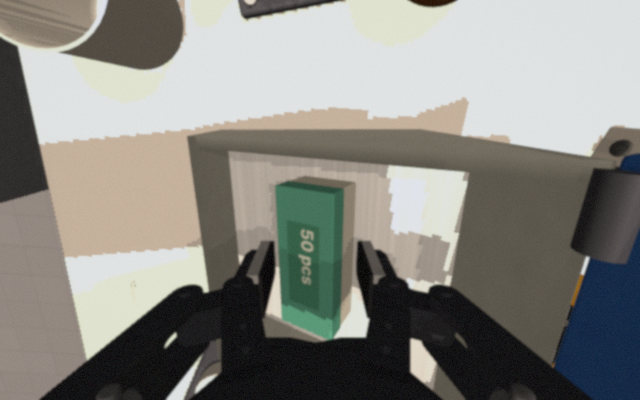

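Emit:
jog_arm --steps '[0.046,0,0.0,0.001,0,0.046,0,0,0.002,0,0.046,0,0,0.003,0,0.046,0,0,0.003,0,0.046,0,0,0.003,0,0.046,0,0,0.003,0,0.046,0,0,0.003,0,0.046,0,0,0.003,0,0.046,0,0,0.003,0,0.046,0,0,0.003,0]'

```text
clock: 16.05
position: [0.5285, -0.0441, 0.0803]
ee_rot: [0.679, 0.734, 0.0, 0.0]
ft_force: [-0.7, 0.0, 0.0]
grip_width: 0.537
```

```bash
python3 go.py
```

```text
t 16.05 pos [ 0.5285 -0.0441  0.0803] a 94.47015322191025 tilt [ 0.0001 -0.0001 -1.    ] F [-0.6842  0.045   0.0244] w 0.5372736854781685 q [ 0.5832  0.371  -0.6791  1.8645  0.2741  1.0005 -0.1344]
```

Still no contact; probe a little lower.

Emit:
jog_arm --steps '[0.046,0,0.0,0.001,0,0.046,0,0,0.001,0,0.046,0,0,0.002,0,0.046,0,0,0.002,0,0.046,0,0,0.003,0,0.046,0,0,0.003,0,0.046,0,0,0.003,0,0.046,0,0,0.003,0,0.046,0,0,0.003,0,0.046,0,0,0.003,0]'

```text
clock: 17.05
position: [0.5289, -0.0441, 0.0786]
ee_rot: [0.679, 0.734, -0.0, 0.001]
ft_force: [-6.9, 0.2, 15.9]
grip_width: 0.534
```

```bash
python3 go.py
```

```text
t 17.05 pos [ 0.5289 -0.0441  0.0786] a 94.47005774889804 tilt [ 0.001  -0.0009 -1.    ] F [-6.9402  0.2461 15.9181] w 0.5341716468752126 q [ 0.5816  0.3736 -0.6781  1.8654  0.2773  0.9969 -0.137 ]
```

Bed felt at TCP z≈0.079. Raise 2 mm and close.

Emit:
jog_arm --steps '[0.046,0,0.0,-0.002,0,0.046,0,0,-0.002,0,0,0,0,-0.002,0,0,0,0,-0.002,0,0,0,0,-0.002,0,0,0,0,-0.002,0,0,0,0,-0.002,0,0,0,0,-0.002,0,0,0,0,-0.002,0,0,0,0,-0.002,0]' --grip_force 35

```text
clock: 18.05
position: [0.5285, -0.0441, 0.0795]
ee_rot: [0.679, 0.734, -0.0, 0.0]
ft_force: [-3.5, 0.4, 7.8]
grip_width: 0.454
```

```bash
python3 go.py; python3 - <<'E'
from workcell import manip
import cv2, numpy as np
p,d=manip.camera("wrist"); cv2.imwrite("pics/wristD.png",cv2.cvtColor(p,cv2.COLOR_RGB2BGR))
E
```

```text
t 18.05 pos [ 0.5285 -0.0441  0.0795] a 94.47017969066856 tilt [ 0.0001 -0.0003 -1.    ] F [-3.5173  0.4016  7.8204] w 0.4542717916427978 q [ 0.5826  0.3722 -0.6787  1.8649  0.2753  0.9993 -0.1353]
```

View pics/wristD.png

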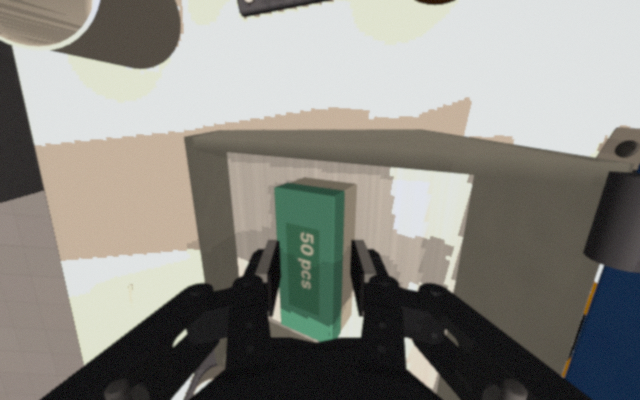

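Emit:
jog_arm --steps '[0,0,0.0,-0.002,0,0,0,0,-0.005,0,0,0,0,-0.008,0,0,0,0,-0.011,0,0,0,0,-0.015,0,0,0,0,-0.02,0,0,0,0,-0.025,0,0,0,0,-0.03,0,0,0,0,-0.03,0,0,0,0,-0.03,0]' --grip_force 45

```text
clock: 19.1
position: [0.5285, -0.0441, 0.1093]
ee_rot: [0.679, 0.734, 0.0, 0.0]
ft_force: [-0.0, 0.3, -1.4]
grip_width: 0.451
```

```bash
python3 go.py; python3 - <<'E'
from workcell import manip
import cv2, numpy as np
p,d=manip.camera("wrist"); cv2.imwrite("pics/wristE.png",cv2.cvtColor(p,cv2.COLOR_RGB2BGR))
p,d=manip.camera("scene"); cv2.imwrite("pics/sceneE.png",cv2.resize(cv2.cvtColor(p,cv2.COLOR_RGB2BGR)[160:290,280:420],None,fx=4.5,fy=4.5,interpolation=cv2.INTER_CUBIC))
E
```

```text
t 19.1 pos [ 0.5285 -0.0441  0.1093] a 94.46536957404116 tilt [ 0.0002 -0.0002 -1.    ] F [-0.0223  0.3276 -1.3836] w 0.45115611633634617 q [ 0.599   0.3314 -0.6931  1.8414  0.2417  1.054  -0.11  ]
```

View pics/wristE.png

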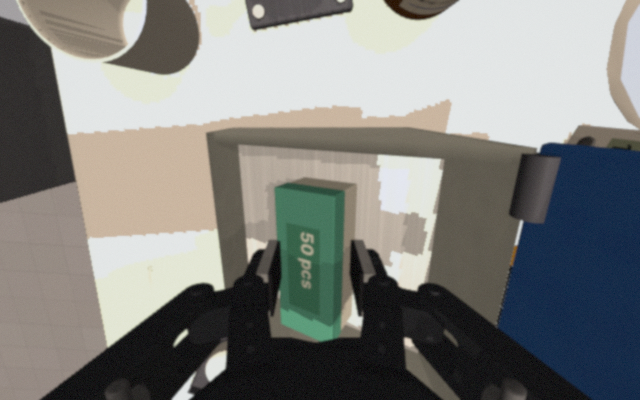

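View pics/sceneE.png

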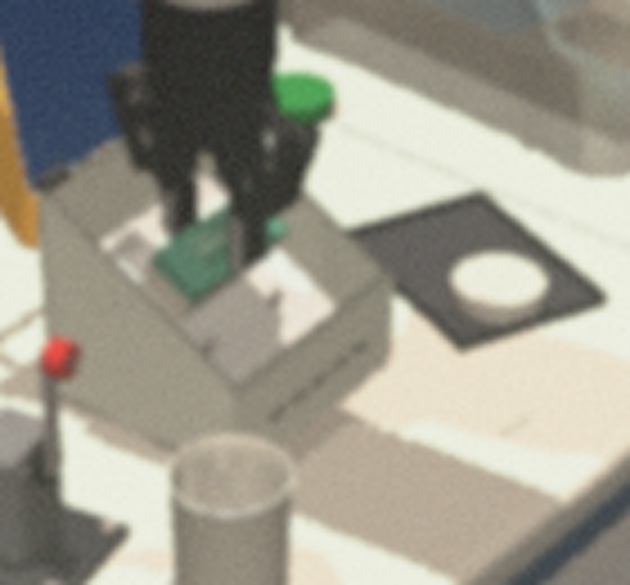

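```bash
python3 go.py .518 -.253 .22 69.4 .518 -.253 .08 69.4
```

```text
t 19.2 pos [ 0.5283 -0.0441  0.1091] a 94.46934790380736 tilt [-0.0003 -0.     -1.    ] F [ 0.5583 -0.1472 -1.8386] w 0.4479113446446783 q [ 0.5989  0.3318 -0.693   1.8416  0.2417  1.0539 -0.11  ]
[0.518, -0.253, 0.22, 69.4] shift [-0.2075 -0.0266 -0.1109] twist 0.43754266224937705
[0.518, -0.253, 0.08, 69.4] shift [-0.2075 -0.0266  0.0291] twist 0.43754266224937705
```

Emit:
jog_arm --steps '[0,0,0.0,-0.03,0,0,0,0,-0.06,0,0,0,0,-0.09,0,0,-0.01,0,-0.11,0,0,-0.04,0,-0.11,0.1,0,-0.08,0,-0.11,0.2,0,-0.12,0.002,-0.11,0.3,0,-0.16,0.004,-0.11,0.4,0,-0.19,0.006,-0.11,0.438,0,-0.207,0.006,-0.11,0.438]'

```text
clock: 20.2
position: [0.5501, -0.2529, 0.2185]
ee_rot: [0.823, 0.568, -0.0, -0.0]
ft_force: [0.1, 0.1, -1.0]
grip_width: 0.449
```

```bash
python3 go.py .518 -.253 .08 69.4;python3 - <<'E'
from workcell import manip
import cv2, numpy as np
p,d=manip.camera("wrist"); cv2.imwrite("pics/wristF.png",cv2.cvtColor(p,cv2.COLOR_RGB2BGR))
p,d=manip.camera("scene"); cv2.imwrite("pics/sceneF.png",cv2.resize(cv2.cvtColor(p,cv2.COLOR_RGB2BGR)[110:270,280:460],None,fx=4.,fy=3.7,interpolation=cv2.INTER_CUBIC))
E
```

```text
t 20.2 pos [ 0.5501 -0.2529  0.2185] a 69.17455491378148 tilt [-0.001  -0.0003 -1.    ] F [ 0.124   0.0788 -0.9948] w 0.44907075280418846 q [ 0.7801  0.3564 -0.5352  1.5334  0.1861  1.3036 -0.1404]
[0.518, -0.253, 0.08, 69.4] shift [-0.0114 -0.0298  0.1386] twist -0.003934759036955806
```

View pics/wristF.png

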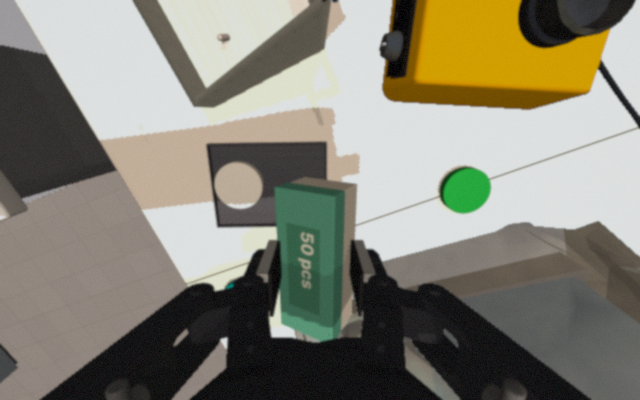

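View pics/sceneF.png

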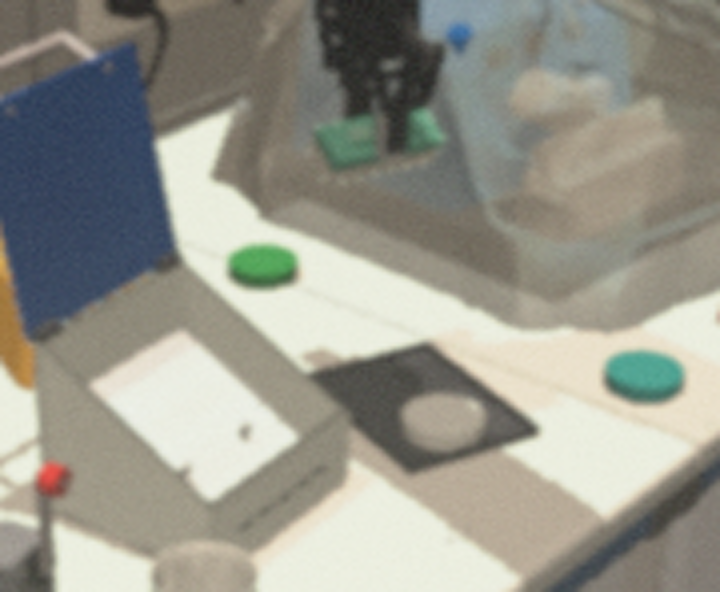

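Emit:
jog_arm --steps '[0,-0.004,-0.01,0.02,-0.004,0,-0.008,-0.02,0.05,-0.004,0,-0.011,-0.03,0.08,-0.004,0,-0.011,-0.03,0.11,-0.004,0,-0.011,-0.03,0.135,-0.004,0,-0.011,-0.03,0.15,-0.004,0,-0.011,-0.03,0.16,-0.004,0,-0.011,-0.03,0.165,-0.004,0,-0.011,-0.03,0.165,-0.004,0,-0.011,-0.03,0.165,-0.004]'

```text
clock: 21.3
position: [0.5193, -0.2498, 0.0552]
ee_rot: [0.821, 0.571, 0.0, 0.001]
ft_force: [0.6, 0.4, -1.6]
grip_width: 0.444
```

```bash
python3 go.py .518 -.253 .0365 69.4;python3 - <<'E'
from workcell import manip
import cv2, numpy as np
p,d=manip.camera("wrist"); cv2.imwrite("pics/wristG.png",cv2.cvtColor(p,cv2.COLOR_RGB2BGR))
p,d=manip.camera("scene"); cv2.imwrite("pics/sceneG.png",cv2.resize(cv2.cvtColor(p,cv2.COLOR_RGB2BGR)[130:270,320:460],None,fx=4.,fy=4,interpolation=cv2.INTER_CUBIC))
E
```

```text
t 21.3 pos [ 0.5193 -0.2498  0.0552] a 69.61572302550637 tilt [ 0.0013 -0.0006 -1.    ] F [ 0.6317  0.3858 -1.567 ] w 0.44414447361825954 q [ 0.7829  0.4609 -0.5034  1.7691  0.2621  0.9769 -0.1797]
[0.518, -0.253, 0.0365, 69.4] shift [-0.0035 -0.0001  0.0187] twist 0.003765077067449756
```

View pics/wristG.png

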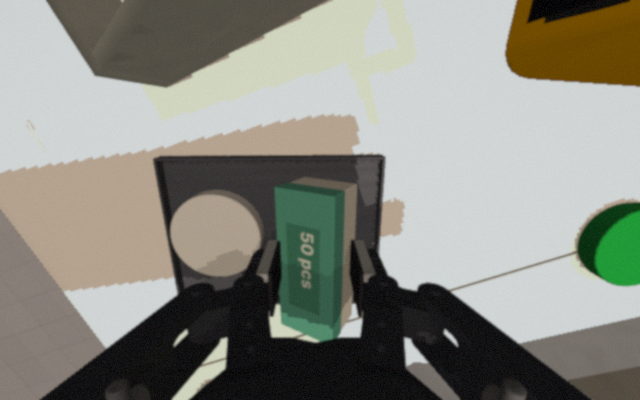

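View pics/sceneG.png

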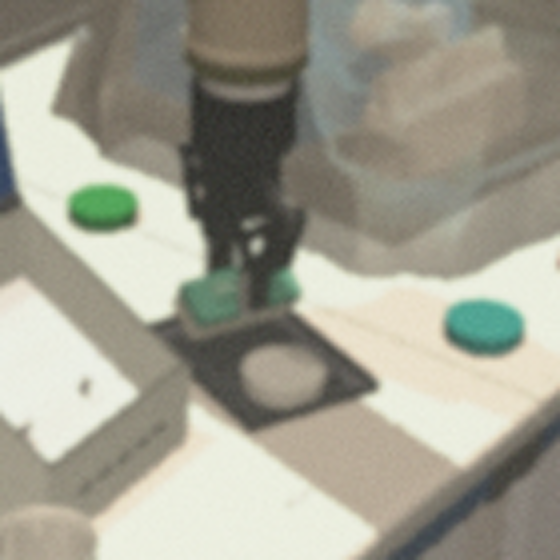

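Emit:
jog_arm --steps '[0,-0.002,0,0.005,0,0,-0.0035,0,0.009,0,0,-0.0035,0,0.012,0,0,-0.0035,0,0.014,0,0,-0.0035,0,0.016,0,0,-0.0035,0,0.018,0,0,-0.0035,0,0.019,0,0,-0.0035,0,0.02,0,0,-0.0035,0,0.02,0,0,-0.0035,0,0.02,0]'

```text
clock: 22.4
position: [0.5178, -0.253, 0.0373]
ee_rot: [0.821, 0.571, -0.0, 0.001]
ft_force: [-13.4, 5.4, 33.5]
grip_width: 0.449
```

```bash
python3 go.py .518 -.253 .0365 69.4
```

```text
t 22.4 pos [ 0.5178 -0.253   0.0373] a 69.60267416693569 tilt [-0.0001 -0.0015 -1.    ] F [-13.4171   5.3598  33.5004] w 0.4486754350358342 q [ 0.7799  0.4857 -0.494   1.7781  0.278   0.9467 -0.1858]
[0.518, -0.253, 0.0365, 69.4] shift [0.0001 0.0002 0.0008] twist 0.003537331521764234
```

Emit:
jog_arm --steps '[0,0,0,-0.001,0,0,0,0,-0.0015,0,0.041,0,0,-0.0015,0,0.045,0,0,-0.0015,0,0.05,0,0,-0.0015,0,0.056,0,0,-0.0015,0,0.056,0,0,-0.0015,0,0.056,0,0,-0.0015,0,0.056,0,0,-0.0015,0,0.056,0,0,-0.0015,0]' --grip_force 20

```text
clock: 23.4
position: [0.5174, -0.2529, 0.0357]
ee_rot: [0.821, 0.571, -0.0, 0.0]
ft_force: [-0.2, 0.1, -0.3]
grip_width: 0.654
```

```bash
python3 go.py;python3 - <<'E'
from workcell import manip
import cv2, numpy as np
p,d=manip.camera("wrist"); cv2.imwrite("pics/wristH.png",cv2.cvtColor(p,cv2.COLOR_RGB2BGR))
p,d=manip.camera("scene"); cv2.imwrite("pics/sceneH.png",cv2.resize(cv2.cvtColor(p,cv2.COLOR_RGB2BGR)[130:270,320:460],None,fx=4.,fy=4,interpolation=cv2.INTER_CUBIC))
E
```

```text
t 23.4 pos [ 0.5174 -0.2529  0.0357] a 69.60481728662343 tilt [-0. -0. -1.] F [-0.2427  0.112  -0.3162] w 0.6542160807753843 q [ 0.7804  0.4876 -0.4935  1.7794  0.2776  0.9439 -0.1848]
```

View pics/wristH.png

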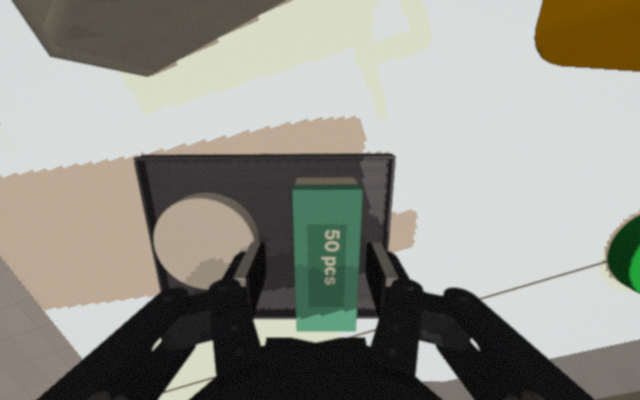

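View pics/sceneH.png

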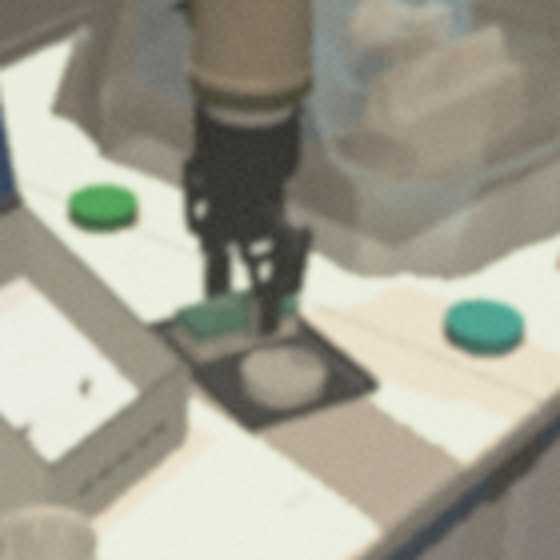

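Emit:
jog_arm --steps '[0.056,0,0,-0.01,0,0.056,0,0,-0.025,0,0.056,0,0,-0.05,0,0.056,0,0,-0.08,0,0.056,0,0,-0.11,0,0.056,0,0,-0.14,0,0.056,0,0,-0.17,0,0.056,-0.04,0,-0.2,0,0.056,-0.08,0,-0.22,0,0.056,-0.1,0,-0.22,0]'

```text
clock: 24.5
position: [0.4818, -0.3508, 0.2608]
ee_rot: [0.822, 0.569, 0.0, 0.003]
ft_force: [0.3, -0.8, -0.6]
grip_width: 0.651
```

```bash
python3 go.py; python3 - <<'E'
from workcell import manip
import cv2, numpy as np
from h import *
np.set_printoptions(precision=4,suppress=True)
for n in ("scene","wrist","top"):
    c=manip.calibration(n); p,d=manip.camera(n); np.savez(n+"I.npz",p=p,d=d,**c)
    cv2.imwrite(f"pics/{n}I.png",cv2.cvtColor(p,cv2.COLOR_RGB2BGR))
for n in ("wristI.npz","topI.npz"):
    p,D,K,T=load(n); h,s,v=[x.astype(int) for x in cv2.split(cv2.cvtColor(p,cv2.COLOR_RGB2HSV))]
    g=((h>65)&(h<95)&(s>70)&(v>40)).astype(np.uint8); cn,l,st,ce=cv2.connectedComponentsWithStats(g)
    for k in range(1,cn):
        if st[k,4]<60: continue
        m=cv2.erode((l==k).astype(np.uint8),np.ones((3,3))); vv,uu=np.nonzero(m)
        P=np.array([dep(u,v_,D[v_,u],K,T) for u,v_ in zip(uu,vv) if D[v_,u]>0])
        if len(P)<20: continue
        c=P.mean(0); V=np.linalg.svd(P-c)[2]; w=c[:2]-[.4915,-.2431]
        print(n,st[k],c,'n',V[2],'long',V[0],'ext',[(np.ptp((P-c)@a)).round(4) for a in V[:2]],'tray x,y',w@[-.351,-.936],w@[.936,-.351])
E
```

```text
t 24.5 pos [ 0.4818 -0.3508  0.2608] a 69.40579545175574 tilt [ 0.0045 -0.0052 -1.    ] F [ 0.3415 -0.8397 -0.6449] w 0.6513504134433232 q [ 0.9473  0.2963 -0.4874  1.5087  0.1428  1.3649  0.0902]
wristI.npz [ 304   46   31   79 2122] [ 0.5223 -0.2549  0.0313] n [-0.0046  0.0004 -1.    ] long [-0.3382 -0.9411  0.0012] ext [np.float64(0.0838), np.float64(0.033)] tray x,y 0.00020443818957832822 0.03293025044692368
wristI.npz [ 242  190   41   40 1286] [ 0.3913 -0.3775  0.0159] n [ 0.0004 -0.0017  1.    ] long [-0.6863 -0.7273 -0.001 ] ext [np.float64(0.0556), np.float64(0.0535)] tray x,y 0.16093014983026155 -0.046593132839798115
topI.npz [200  52   9   9  60] [0.8053 0.1585 0.3435] n [-0.1684 -0.1243 -0.9778] long [-0.5692 -0.7976  0.1994] ext [np.float64(0.0148), np.float64(0.0113)] tray x,y -0.48606903236036414 0.15278689263178233
topI.npz [366 196  34  23 331] [ 0.5184 -0.2562  0.0311] n [ 0.03   -0.0086  0.9995] long [-0.3401 -0.9404  0.0021] ext [np.float64(0.0767), np.float64(0.0279)] tray x,y 0.002766424669064649 0.02980780333155224
topI.npz [416 248  22  21 351] [ 0.3906 -0.3778  0.0154] n [ 0.0006 -0.0002 -1.    ] long [-0.8944  0.4473 -0.0006] ext [np.float64(0.0505), np.float64(0.0439)] tray x,y 0.1615149504780689 -0.047206618448080426
```

View pics/wristI.png

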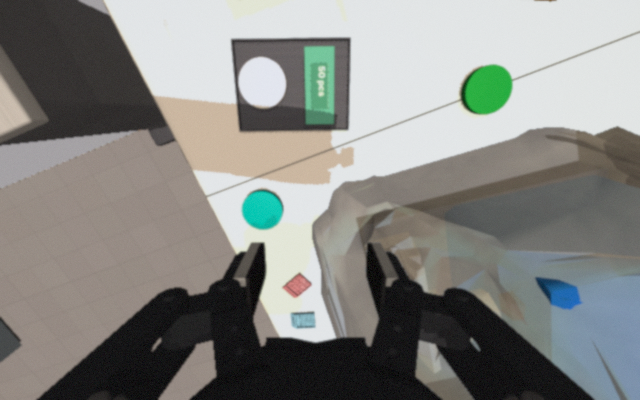

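View pics/sceneI.png

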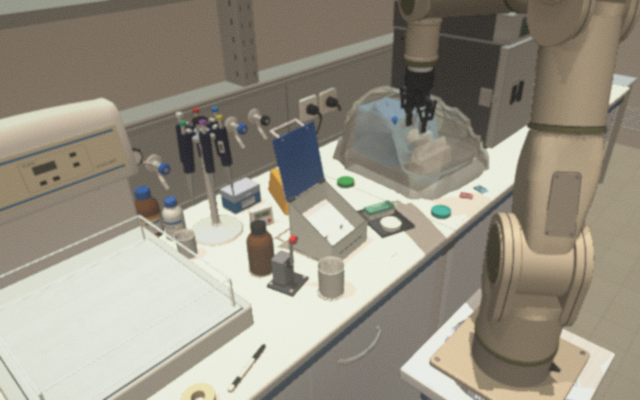

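View pics/topI.png

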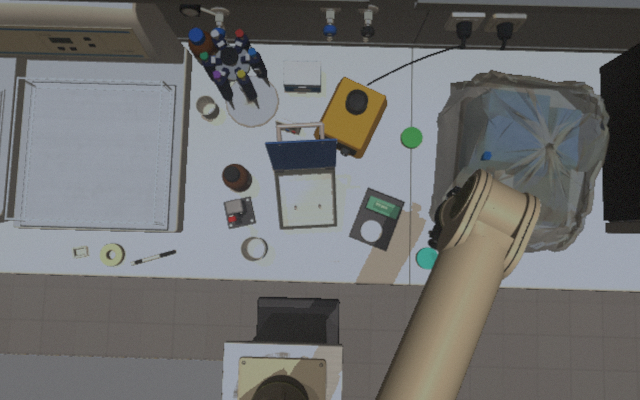

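The wrist view shows the box flat and label up in the tray at (320,85), beside the unmoved white dish (262,82). In the top and scene views the lid is open, the red roller is upright, and the bottle and beaker are in place. I check that the arm is free, then hand in.

```bash
python3 go.py; python3 - <<'E'
from workcell import manip
from h import *
for a,b in (("top0.npz","topI.npz"),):
    out=[]
    for n in (a,b):
        p,D,K,T=load(n); h,s,v=[x.astype(int) for x in cv2.split(cv2.cvtColor(p,cv2.COLOR_RGB2HSV))]
        k=((v>150)&(s<60)).astype(np.uint8); k[:, :355]=0;k[:,388:]=0;k[:217]=0
        print('dish',comp(k,(371,231))[1])
        r=((h<8)|(h>172))&(s>130)&(v>80); print('red',comp(r,(232,219))[1])
    d=cv2.absdiff(load(a)[0],load(b)[0])[155:270,215:270]; print('switch/bottle/beaker diff px>40:',(d.max(2)>40).sum())
print(manip.hand_in())
E
```

```text
t 24.65 pos [ 0.4819 -0.3479  0.2571] a 69.45545117967549 tilt [ 0.001  -0.0009 -1.    ] F [ 0.5269  0.2551 -0.374 ] w 0.6549053324609377 q [ 0.9456  0.2988 -0.4892  1.5139  0.1422  1.363   0.087 ]
dish [370.90801187 230.58160237]
red [231.68571429 218.57142857]
dish [370.55417957 230.43034056]
red [231.79411765 218.55882353]
switch/bottle/beaker diff px>40: 4
the job is handed in; nothing more can be done
None
```

The job is done and handed in after about 25 s of robot time. No verdict was reported, so what follows rests on my own checks.

**What I did**
- **Stop switch:** I pushed the red roller left to about 0.65–0.7 rad with the lid still shut. It sprang back to its starting position.
- **Lid:** I raised it by its bar and let it rest on its stop. The camera depth puts it 11.6° past upright, about 2.29 rad.
- **Slide box:** I gripped it across its 34 mm sides, carried it still tilted about 30°, and stood its lower edge on the tray floor. On release it settled flat.

**Last checks**
- **Box:** it lies flat and label up. Its top is 31 mm above the bench and level to within about 0.3° in the wrist view. Its centre is at x 0, y +33 mm in the tray. The coarser top view read about 1.8° of tilt and a position about 4 mm away, still within the limits.
- **Other objects:** the petri dish moved less than half a pixel (under 1 mm) in the top view. The switch, bottle and beaker area is unchanged.
- **Robot:** the arm is clear of everything, with a force reading under 1 N.

**What did not go as planned**
- My first lid arc was about 4 mm too tight, which put roughly 43 N on the wrist until I corrected it.
- Setting the box down reached 33 N vertically (about 36 N in all).

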